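Brush out the dust pots and lock them away in their case

TASK

Brush out each dust pot with the long brush, taking the smallest pot first and the largest last so that coarse dust is not carried into the finer pots: in each, take the upright brush right down to the bottom, up to the rim, and right down to the bottom again. Put the brush back upright in its stand and set every pot upright in a bay of the case; when all of them are in, press the cover down until its catch snaps and holds it shut, and then slide the lock all the way to its end stop. There may be two or three pots, and the other things on the desk are to be left where they are.

Things in the scene. Friction and masses are not known exactly. Their poses are not given: they have to be found in the camera images.
- brush: long upright bottle brush, 220 mm, round about its z axis, which points from the tip up to the handle; origin at the middle of the tip's flat end. White head 30 mm thick (solid core 26 mm) over the lowest 65 mm, an 8 mm wire, then a round wooden handle 18 mm thick from 130 to 220 mm. About 60 g. Starts upright in its stand
- brush_tip (a point): middle of the brush's flat lower end (same as its origin)
- brush_grip (a point): point on the handle's axis, 185 mm above the tip, 35 mm below its top: the place to grip from above
- stand: white round brush stand, fixed to the desk, 90 mm high with a 90 mm wide foot; tube 42 mm outside, 34 mm inside, flaring to 44 mm inside at the mouth; origin at the centre of its underside, inner floor 6 mm above that, where the brush's tip stands
- pot_small: smallest dust pot, plain straight-sided aluminium beaker without a handle, open at the top, 48 mm outside diameter, 58 mm high, walls 4 mm, inner floor 6 mm above its underside; about 120 g, stands loose and upright on the desk; origin at the centre of its underside, z up. May be absent
- pot_mid: middle-sized dust pot, plain straight-sided aluminium beaker without a handle, open at the top, 56 mm outside diameter, 64 mm high, walls 4 mm, inner floor 6 mm above its underside; about 120 g, stands loose and upright on the desk; origin at the centre of its underside, z up. May be absent
- pot_large: largest dust pot, plain straight-sided aluminium beaker without a handle, open at the top, 64 mm outside diameter, 70 mm high, walls 4 mm, inner floor 6 mm above its underside; about 120 g, stands loose and upright on the desk; origin at the centre of its underside, z up. May be absent
- case: grey case fixed to the desk; origin at the centre of the underside of its open base, x away from the robot to the hinge, y left. Base 136 (x) by 290 mm (y), walls 4 mm, rim 55 mm high, floor 5 mm high; two 3 mm dividers at y = -47 and +47, 30 mm high, part it into three bays of 92 (y) by 128 mm (x). In front (x -137 to -90 mm) a ledge 50 mm high carries the lock
- bay_left (a point): centre of the floor of the left bay (case y = +95 mm)
- bay_mid (a point): centre of the floor of the middle bay
- bay_right (a point): centre of the floor of the right bay (case y = -95 mm)
- cover_hinge (a point): middle of the cover's hinge axis, which runs along the case's y, 72 mm behind the case's origin and 55 mm up
- cover (a joint): clear lid of the case, box-shaped, 152 mm from hinge to front edge, 302 mm wide, skirt 37 mm: angle in rad, 0 = shut (top level, 95 mm above the desk), about 1.6 = standing open. A stiff hinge (0.2 N m) holds it where it is left; push it over from behind. From 0.1 rad a spring catch resists: 10 to 15 N down on the front of its top takes it past, and it then stays under 0.035
- cover_edge (a point): middle of the front edge of the cover's top plate, on its outer face, 152 mm along the cover from the hinge and 40 mm square off the hinge plane; when the cover stands open this is its highest, rear edge
- lock (a joint): black lock knob on the ledge: slides along the case's +y (to the left), m; starts at 0 to 0.012, end stop at 0.070, where it is home; about 1.5 N friction
- lock_grip (a point): middle of the lock knob's grip, a block 22 mm (x) by 20 mm (y), from 55 to 83 mm above the desk; this point is 72 mm above the desk
- note_block: block of yellow notes, 76x76x32 mm; not part of the job, leave it alone; origin at the centre of its underside
- mains_charger: black plug-top power supply, 40x74x31 mm; not part of the job, leave it alone; origin at the centre of its underside
- fuse_carton: brown carton, 42x68x40 mm; not part of the job, leave it alone; origin at the centre of its underside
- calculator: desk calculator, 124x74x16 mm; not part of the job, leave it alone; origin at the centre of its underside
- tape_measure: black and yellow tape measure, 38x72x64 mm; not part of the job, leave it alone; origin at the centre of its underside
- label_roll: white roll of labels lying flat, 69 mm wide, 40 mm high; not part of the job, leave it alone; origin at the centre of its underside
Mind the look-alikes: they are no part of the job. What is shaped like the pot_mid but pink is not meant.

How it is judged:
By the outcome, as a careful person would: the job done as asked, in the order asked, and still so for the second after the job is handed in, with the robot touching nothing.
Of pot_small, pot_mid, pot_large only 2 to 3 are there at a start; the rules pass over those that are not, and their reading is None.
At some moment in a run one of pot_small, pot_mid, pot_large may be knocked a few centimetres aside while the robot is not near it.
It also fails if it takes over 210 s, if anything falls off the work surface, if the arm or the gripper's body presses on something with over 40 N, if the wrist force passes 120 N, or if a joint passes its speed limit or range.

ROBOT

A 6-joint arm with a two-finger parallel gripper is mounted at the origin on a cart in front of the work surface, level with it; the furniture and walls round the work are solid. World frame = base frame: x ahead of the robot, y to its left, z up, the work surface at z = 0. Lengths are in m, angles in rad, forces in N, time in s.
With the tool pointing down it reaches from about 0.25 to 0.775 m from the base axis. Payload 4 kg.
Tool frame: the origin (TCP) lies on the centre line of the jaws, within the pads' length; the fingertips stand 19 mm ahead of it and the grasp point (between the pads) is the TCP (r.tip_reach is the distance from the TCP to the fingertips, in m); z points along the fingers, y is the line along which they close (so a half turn about z gives the same grasp; the last joint's range is limited). The gripper opens to 85 mm and grips with 20 to 120 N. Pads are 22 mm wide; open, the fingers measure 114 mm over their backs; the gripper's body (76 mm by 85 mm) begins 54 mm behind the grasp point. The pads swing forward as they close: fully open they stand 13 mm farther back than shut.
Start: joints at [1.141, 0.087, 1.371, -0, 1.684, -0.103], TCP at [0.177, 0.521, 0.25] pointing down, gripper open.
Joint ranges: [-3.1, 3.1], [-0.76, 2.03], [0.27, 2.55], [-1.08, 4.22], [0.17, 2.65], [-2.57, 2.57]. Speed limits (rad/s): [2.79, 2.79, 3.14, 3.14, 3.14, 3.14].

INTERFACE

Orientations are given as a unit quaternion [w, x, y, z].
In Python, from station import r gives the robot as it stands. The module is installed in compiled form; this text tells all that it offers.
- The arm moves only by the tool step_arm, never from a script. Its argument "motion" is a list of rows, each an object with "fingers": the finger opening in mm, from 0 to 85.4; "translation": the shift along the tool's x, y, z in mm, a list of three; "twist": the turn about the tool's z in rad. In form: [{"fingers": fingers, "translation": [dx, dy, dz], "twist": twist}, ...]. A call has 1 to 5 rows; each row is the pose to reach, as a shift and turn from the pose commanded when the call began, along the tool's axes at that moment; what a row does not reach only later rows make up. A row lasts 1/12 s, in which the tool goes at most 41.7 mm and 7.16 degrees, less where a joint would pass 70% of its speed; a pose out of reach is approached as far as the arm can. A call with a gripper value outside its range is refused whole. The fingers move at their own pace and stop on an object; the grip force is fixed at half the most. Time passes only in rows, so rows that repeat a pose let the fingers close. It gives the time, the measured TCP pose, the force, the opening and the grip force at its end, in the units of the state.
- r.get_state(): the state, without advancing time (a new reading comes with each control period).
- r.camera(name): name is "side" or "top"; returns the picture (480x640x3 uint8, red, green, blue); there is no depth.
- r.get_calibration(name): a dict with "mtx" (3x3 intrinsics, pixels), "distortion" ([k1, k2, p1, p2, k3] as OpenCV has them; the pictures are not rectified), "rvec" (rotation vector, rad) and "tvec" (3), from world to camera coordinates, as OpenCV has them. Camera axes: x right, y down, z forward; pixel columns grow to the right and rows downward; lengths in m; the calibration is good to about 2 mm. A picture is of the moment at which its call begins. get_calibration takes no time and is no camera call.
- r.job_done(): hands the job in; it is judged then, once.
The state is a dict: "time_s": time; "joints": joint angles; "dq": joint speeds; "effort": joint torques, N m; "tool_pos": TCP position; "orientation": TCP orientation; "ft_force": force on the tool from outside, world axes, zero at the start; "torque": the same for the moment, N m; "gripper_width": opening from 0.0 (shut) to 1.0 (fully open); "finger_force": force on a finger pad.
Only numpy, scipy, OpenCV 4.12 (cv2) and the standard library are available. Lean on these libraries where they do the work, as an engineer would, in place of code of your own. Each camera call takes 0.05 s, during which the arm holds its last target. There are 200 camera calls.

## Working session

There is one attempt and no reset: what is moved stays moved. The work goes in short steps, Python scripts to look and compute and a tool call to move; the robot and the scene stay as the last step left them, time stands still between calls to the robot, and variables do not carry over. Pictures are saved under pics/ and viewed, at most 17 in all, crops included, and the job is handed in when it is done.

Besides the shell and the picture viewer there is one more tool, called after ">>>" by a JSON object that holds its "fn" and its "kwargs". step_arm: Moves the arm, as the interface text tells. Its arguments: {"type":"object","properties":{"motion":{"type":"array"}},"required":["motion"]}

```bash
mkdir -p pics; cat > h.py <<'E'
import numpy as np,cv2
from station import r
def cal(n):
    c=r.get_calibration(n);return [np.array(c[k],float) for k in("mtx","distortion","rvec","tvec")]
def ray(n,px):
    K,d,rv,t=cal(n);R=cv2.Rodrigues(rv)[0]
    p=cv2.undistortPoints(np.array(px,float).reshape(-1,1,2),K,d).reshape(-1,2)
    D=np.c_[p,np.ones(len(p))]@R;return (-R.T@t.ravel()),D
def onz(n,px,z):
    o,D=ray(n,px);return o+D*((z-o[2])/D[:,2])[:,None]
def proj(n,P):
    K,d,rv,t=cal(n);return cv2.projectPoints(np.array(P,float).reshape(-1,1,3),rv,t,K,d)[0].reshape(-1,2)
def snap(n,f):
    im=r.camera(n);cv2.imwrite(f"pics/{f}.png",cv2.cvtColor(im,cv2.COLOR_RGB2BGR));return im
E
python3 - <<'E'
from h import *
s=r.get_state();print(s)
for n in("top","side"):
    snap(n,n+"0");o,D=ray(n,[[320,240]]);print(n,o,D)
E
```

```text
{'time_s': 0.0, 'joints': array([ 1.14089446e+00,  8.79435583e-02,  1.37229630e+00,  1.08457191e-05,
        1.68361227e+00, -1.03102510e-01]), 'dq': array([-9.43748889e-05, -6.58526067e-05,  1.92587436e-03, -1.62281533e-04,
        6.96628990e-05,  3.41205829e-04]), 'effort': array([ 2.79428532e-04, -3.51856685e+01, -3.13277900e+01, -3.90201440e-04,
        1.06199316e-02,  1.35994213e-05]), 'tool_pos': array([0.17636166, 0.52045775, 0.24912402]), 'orientation': array([-3.02724277e-04,  1.62672837e-01,  9.86679417e-01, -1.08843337e-03]), 'ft_force': array([ 0.23479346, -0.08846448, -0.01628094]), 'torque': array([ 0.01680228,  0.0270159 , -0.02321311]), 'finger_force': 0.0, 'gripper_width': 0.9986862017047321}
top [ 0.35812355 -0.00710608  1.36513933] [[ 0.12302005 -0.01711925 -0.99232358]]
side [ 0.24717105 -1.07544486  0.80394838] [[ 0.22536339  0.82934704 -0.5115083 ]]
```

View pics/top0.png

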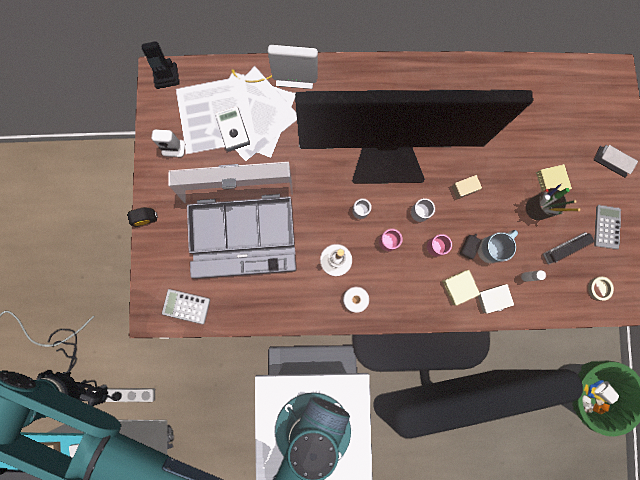

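View pics/side0.png

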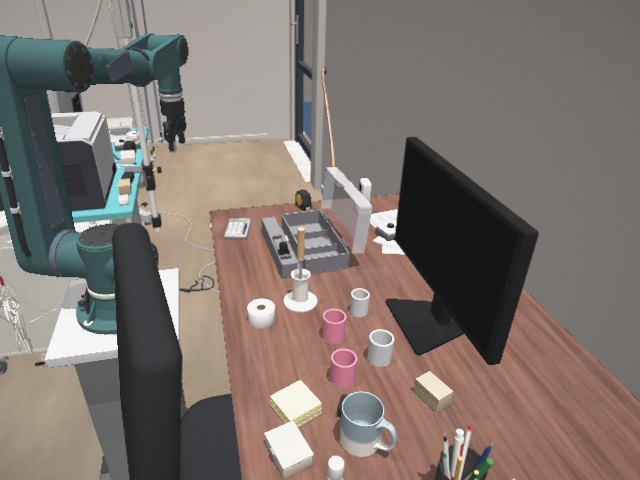

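The top view shows grey pots at (362,208) and (424,209), pink decoys at (392,240) and (441,245), the stand and brush at (336,260), and a label roll at (355,300). The case is near (242,225), with its open cover behind it and the lock knob near (273,265). Candidates for the pots are the two grey beakers, the two pink ones (decoys) and the blue mug at (500,247), which is not one. I choose the two grey ones and check them in a crop.

```bash
python3 - <<'E'
from h import *
im=cv2.cvtColor(cv2.imread("pics/top0.png"),cv2.COLOR_BGR2RGB)
hsv=cv2.cvtColor(im,cv2.COLOR_RGB2HSV)
def blob(n,hsv,c,w,lo,hi):
    x,y=c;m=np.zeros(hsv.shape[:2],np.uint8);m[y-w:y+w,x-w:x+w]=cv2.inRange(hsv,lo,hi)[y-w:y+w,x-w:x+w]
    cs=cv2.findContours(m,cv2.RETR_EXTERNAL,cv2.CHAIN_APPROX_NONE)[0];return max(cs,key=cv2.contourArea)
for c in((362,208),(424,209)):
    k=blob("top",hsv,c,16,(0,0,90),(180,60,255))
    print(c,cv2.boundingRect(k),cv2.minEnclosingCircle(k))
    for z in(.058,.064,.070):
        P=onz("top",k.reshape(-1,2),z);print(z,P.min(0),P.max(0),np.ptp(P,axis=0))
side=cv2.cvtColor(cv2.imread("pics/side0.png"),cv2.COLOR_BGR2RGB)
hs=cv2.cvtColor(side,cv2.COLOR_RGB2HSV)
for c in((360,303),(380,348)):
    k=blob("side",hs,c,24,(0,0,90),(180,60,255));x,y,w,h=cv2.boundingRect(k);print("side",c,x,y,w,h)
    L,R=onz("side",[[x,y+h*.25],[x+w,y+h*.25]],.055);print(L,R,np.linalg.norm(L-R))
k=blob("top",hsv,(336,260),22,(0,0,150),(180,50,255));print("stand",cv2.minEnclosingCircle(k),onz("top",[cv2.minEnclosingCircle(k)[0]],.005))
b=im[150:315,120:470]
a=cv2.resize(im[150:290,150:300],None,fx=4,fy=4,interpolation=cv2.INTER_CUBIC)
cv2.imwrite("pics/ccase.png",cv2.cvtColor(a,cv2.COLOR_RGB2BGR))
a=np.hstack([cv2.resize(im[190:290,310:445],None,fx=3,fy=3,interpolation=cv2.INTER_CUBIC),cv2.resize(side[220:370,280:400],(240*1,300),interpolation=cv2.INTER_CUBIC)])
cv2.imwrite("pics/cpots.png",cv2.cvtColor(a,cv2.COLOR_RGB2BGR))
E
```

```text
(362, 208) (353, 198, 19, 21) ((361.0286560058594, 208.2261199951172), 10.480345726013184)
0.058 [ 0.5791309  -0.17296948  0.058     ] [ 0.63549612 -0.12226591  0.058     ] [0.05636521 0.05070357 0.        ]
0.064 [ 0.57811644 -0.17220814  0.064     ] [ 0.63422293 -0.12173731  0.064     ] [0.05610649 0.05047083 0.        ]
0.07 [ 0.57710198 -0.1714468   0.07      ] [ 0.63294974 -0.12120871  0.07      ] [0.05584776 0.05023809 0.        ]
(424, 209) (411, 198, 24, 24) ((422.29998779296875, 209.6999969482422), 12.624683380126953)
0.058 [ 0.56783325 -0.34891868  0.058     ] [ 0.63270624 -0.2831138   0.058     ] [0.06487299 0.06580487 0.        ]
0.064 [ 0.56687065 -0.3473497   0.064     ] [ 0.63144586 -0.28184688  0.064     ] [0.06457521 0.06550282 0.        ]
0.07 [ 0.56590804 -0.34578072  0.07      ] [ 0.63018547 -0.28057996  0.07      ] [0.06427743 0.06520076 0.        ]
side (360, 303) 350 288 20 30
[ 0.58401667 -0.14641623  0.055     ] [ 0.63442493 -0.1572169   0.055     ] 0.0515523800248536
side (380, 348) 367 329 28 38
[ 0.57402507 -0.30820121  0.055     ] [ 0.63674647 -0.32195621  0.055     ] 0.0642119532903879
stand ((335.6551818847656, 259.60345458984375), 16.139575958251953) [[ 0.46988858 -0.07383868  0.005     ]]
```

View pics/ccase.png

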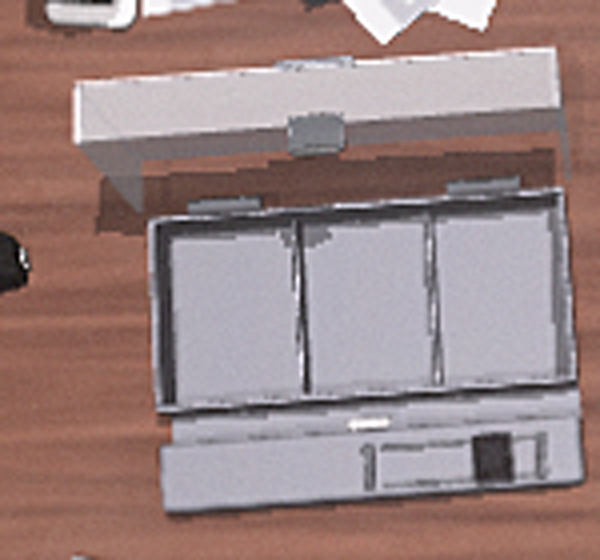

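View pics/cpots.png

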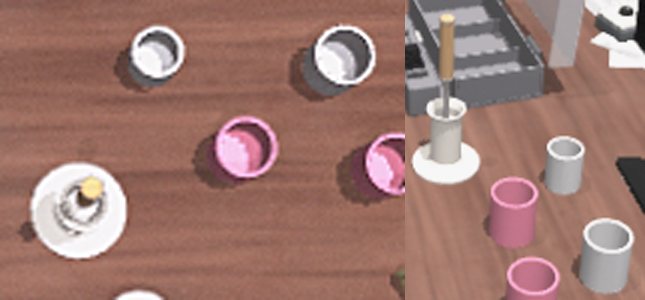

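The crops show two grey pots, a smaller one at top (362,208) and a larger one at (424,209). Their measured sizes are 50 and 65 mm, so they are pot_small and pot_large, and pot_mid is absent. The pink ones are decoys. The case crop gives rim corners and the knob at about (493,457)/4.

```bash
cat >> h.py <<'E'
from scipy.spatial.transform import Rotation as Ro
def to(x=None,y=None,z=None,yaw=None):
    """print tool-axes mm shift (+twist) to a world target; yaw = world dir of tool y (mod pi)"""
    s=r.get_state();q=s["orientation"];R=Ro.from_quat([q[1],q[2],q[3],q[0]]).as_matrix();p=s["tool_pos"]
    t=np.array([p[i] if v is None else v for i,v in enumerate((x,y,z))])
    print("pos",p.round(4),"shift",(R.T@(t-p)*1000).round(1),"ty_yaw",round(np.arctan2(R[1,1],R[0,1]),4),"tz",R[:,2].round(3),"F",s["ft_force"].round(1),"t",round(s["time_s"],2),"j6",s["joints"][5].round(2),"w",round(s["gripper_width"]*85.4,1))
    if yaw is not None:
        d=-(yaw-np.arctan2(R[1,1],R[0,1]));d=(d+np.pi/2)%np.pi-np.pi/2;print("twist",round(d,4))
E
python3 - <<'E'
from h import *
print(r.tip_reach)
print("small",onz("top",[[362.5,207.7]],.058),"large",onz("top",[[424.5,209]],.07))
print("brushtop",onz("top",[[340.7,252.7]],.226))
C=np.array([[150,220],[562,190],[577,385],[157,412]])/4+150-.4
P=onz("top",C,.055);print(P)
print("sizes",[np.linalg.norm(P[i]-P[(i+1)%4]).round(4) for i in range(4)])
o=P.mean(0);yd=(P[0]-P[1]+P[3]-P[2]);yaw=np.arctan2(yd[1],yd[0])-np.pi/2
print("case",o,"yaw",yaw)
print("knob",onz("top",[[150+493/4-.4,150+457/4-.4]],.083))
c,s=np.cos(yaw),np.sin(yaw);W=lambda x,y,z:np.array([o[0]+c*x-s*y,o[1]+s*x+c*y,z])
print("bays",W(0,.095,.005),W(0,0,.005),W(0,-.095,.005));print("edge open",W(.112,0,.207),"lock0",W(-.113,0,.07))
k=W(0,0,0);lk=onz("top",[[150+493/4-.4,150+457/4-.4]],.083)[0]-k;print("knob in case",c*lk[0]+s*lk[1],-s*lk[0]+c*lk[1])
print(proj("side",[W(*v) for v in((.068,.145,.055),(.068,-.145,.055),(-.068,-.145,.055),(-.137,-.1,.05),(.112,-.151,.207))]))
print(proj("side",[[.6,-.15,.058]]))
to(.47,-.074,.34)
E
```

```text
0.019
small [[ 0.60804986 -0.14912203  0.058     ]] large [[ 0.59926569 -0.31877722  0.07      ]]
brushtop [[ 0.46797205 -0.07541029  0.226     ]]
[[0.62666267 0.33821688 0.055     ]
 [0.6421989  0.05092197 0.055     ]
 [0.50571384 0.04229652 0.055     ]
 [0.49230173 0.33120326 0.055     ]]
sizes [np.float64(0.2877), np.float64(0.1368), np.float64(0.2892), np.float64(0.1345)]
case [0.56671929 0.19065966 0.055     ] yaw 0.05019775659227843
knob [[0.45522317 0.09799179 0.083     ]]
bays [0.5619525  0.28553999 0.005     ] [0.56671929 0.19065966 0.005     ] [0.57148607 0.09577933 0.005     ]
edge open [0.67857821 0.19627945 0.207     ] lock0 [0.45386162 0.1849897  0.07      ]
knob in case -0.11600543316676928 -0.08695663643884918
[[319.80977991 209.24702697]
 [348.9313414  253.04801684]
 [304.23915517 259.484426  ]
 [277.20404657 256.02391106]
 [367.68689449 205.89133917]]
[[356.44449751 294.60159113]]
pos [0.1764 0.5205 0.2492] shift [-468.9 -469.   -89.9] ty_yaw 1.244 tz [-0.001 -0.002 -1.   ] F [0.2 0.2 0. ] t 0.1 j6 -0.1 w 85.3
```

>>> {"fn": "step_arm", "kwargs": {"motion": [{"fingers": 85,"translation": [-20,-20,-35],"twist": 0},{"fingers": 85,"translation": [-45,-45,-60],"twist": 0},{"fingers": 85,"translation": [-70,-70,-80],"twist": 0},{"fingers": 85,"translation": [-97,-97,-90],"twist": 0},{"fingers": 85,"translation": [-124,-124,-90],"twist": 0}]}}

```text
time_s: 0.52
tool_pos: [0.255, 0.3628, 0.3435]
orientation: [0.002, 0.162, 0.987, 0.002]
ft_force: [0.1, 0.5, 0.8]
gripper_width: 1.0
finger_force: 0.0
```

>>> {"fn": "step_arm", "kwargs": {"motion": [{"fingers": 85,"translation": [-27,-27,0],"twist": 0},{"fingers": 85,"translation": [-54,-54,0],"twist": 0},{"fingers": 85,"translation": [-81,-81,0],"twist": 0},{"fingers": 85,"translation": [-108,-108,0],"twist": 0},{"fingers": 85,"translation": [-135,-135,0],"twist": 0}]}}

```text
time_s: 0.93
tool_pos: [0.3388, 0.1907, 0.34]
orientation: [-0.0, 0.162, 0.987, 0.0]
ft_force: [1.6, 0.5, 0.6]
gripper_width: 0.994
finger_force: 0.0
```

>>> {"fn": "step_arm", "kwargs": {"motion": [{"fingers": 85,"translation": [-27,-27,0],"twist": 0},{"fingers": 85,"translation": [-54,-54,0],"twist": 0},{"fingers": 85,"translation": [-81,-81,0],"twist": 0},{"fingers": 85,"translation": [-108,-108,0],"twist": 0},{"fingers": 85,"translation": [-135,-135,0],"twist": 0}]}}

```text
time_s: 1.35
tool_pos: [0.4234, 0.0194, 0.34]
orientation: [-0.0, 0.163, 0.987, 0.0]
ft_force: [1.6, 0.6, -0.1]
gripper_width: 0.992
finger_force: 0.0
```

>>> {"fn": "step_arm", "kwargs": {"motion": [{"fingers": 85,"translation": [0,0,0],"twist": 0.12},{"fingers": 85,"translation": [0,0,0],"twist": 0.24},{"fingers": 85,"translation": [0,0,0],"twist": 0.36},{"fingers": 85,"translation": [0,0,0],"twist": 0.48},{"fingers": 85,"translation": [0,0,0],"twist": 0.6}]}}

```text
time_s: 1.77
tool_pos: [0.4231, 0.021, 0.3397]
orientation: [-0.001, 0.45, 0.893, -0.0]
ft_force: [0.1, -0.1, 0.3]
gripper_width: 0.994
finger_force: 0.0
```

>>> {"fn": "step_arm", "kwargs": {"motion": [{"fingers": 85,"translation": [0,0,0],"twist": 0.12},{"fingers": 85,"translation": [0,0,0],"twist": 0.24},{"fingers": 85,"translation": [0,0,0],"twist": 0.36},{"fingers": 85,"translation": [0,0,0],"twist": 0.48},{"fingers": 85,"translation": [0,0,0],"twist": 0.6}]}}

```text
time_s: 2.18
tool_pos: [0.423, 0.0213, 0.3397]
orientation: [-0.0, 0.694, 0.72, -0.0]
ft_force: [-0.3, 0.6, -0.3]
gripper_width: 0.994
finger_force: 0.0
```

```bash
python3 - <<'E'
from h import *
to(.468,-.0755,.34,0)
E
```

```text
pos [0.423  0.0213 0.3397] shift [-98.4  41.3  -0.3] ty_yaw 0.038 tz [-0.001  0.    -1.   ] F [-0.3  0.6 -0.3] t 2.18 j6 -0.12 w 84.9
twist 0.038
```

>>> {"fn": "step_arm", "kwargs": {"motion": [{"fingers": 85,"translation": [-35,15,0],"twist": 0.04},{"fingers": 85,"translation": [-70,30,0],"twist": 0.04},{"fingers": 85,"translation": [-98,41,0],"twist": 0.04},{"fingers": 85,"translation": [-98,41,0],"twist": 0.04},{"fingers": 85,"translation": [-98,41,0],"twist": 0.04}]}}

```text
time_s: 2.6
tool_pos: [0.4686, -0.0759, 0.339]
orientation: [-0.001, 0.707, 0.708, -0.001]
ft_force: [-0.8, -0.1, 0.2]
gripper_width: 0.995
finger_force: 0.0
```

```bash
python3 - <<'E'
from h import *
to(.468,-.0755,.191,0)
snap("side","s1");snap("top","t1")
E
```

```text
pos [ 0.4686 -0.0759  0.339 ] shift [ 2.00e-01 -1.00e-01  1.48e+02] ty_yaw 0.0014 tz [-0.003  0.001 -1.   ] F [-0.8 -0.1  0.2] t 2.6 j6 -0.28 w 85.0
twist 0.0014
```

View pics/s1.png

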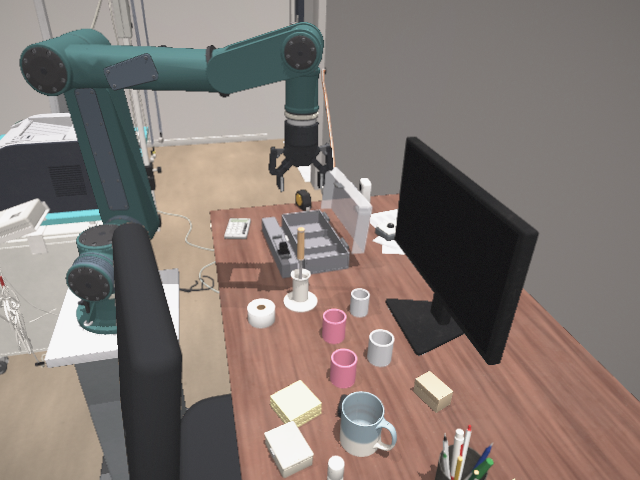

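The gripper, fingers at (282–325,185), is centred over the brush handle at (301,230), and nothing has moved.

>>> {"fn": "step_arm", "kwargs": {"motion": [{"fingers": 85,"translation": [0,0,35],"twist": 0},{"fingers": 85,"translation": [0,0,70],"twist": 0},{"fingers": 85,"translation": [0,0,105],"twist": 0},{"fingers": 85,"translation": [0,0,135],"twist": 0},{"fingers": 85,"translation": [0,0,147],"twist": 0}]}}

```text
time_s: 3.12
tool_pos: [0.4657, -0.0728, 0.1886]
orientation: [-0.004, 0.705, 0.709, -0.002]
ft_force: [-0.0, 0.7, -0.6]
gripper_width: 0.994
finger_force: 0.0
```

>>> {"fn": "step_arm", "kwargs": {"motion": [{"fingers": 50,"translation": [0,0,0],"twist": 0},{"fingers": 25,"translation": [0,0,0],"twist": 0},{"fingers": 10,"translation": [0,0,0],"twist": 0},{"fingers": 5,"translation": [0,0,0],"twist": 0},{"fingers": 5,"translation": [0,0,0],"twist": 0}]}}

```text
time_s: 3.53
tool_pos: [0.4696, -0.0751, 0.1957]
orientation: [0.002, 0.706, 0.709, 0.001]
ft_force: [0.5, 0.1, 0.6]
gripper_width: 0.297
finger_force: 0.0
```

>>> {"fn": "step_arm", "kwargs": {"motion": [{"fingers": 5,"translation": [0,0,0],"twist": 0},{"fingers": 5,"translation": [0,0,0],"twist": 0},{"fingers": 5,"translation": [0,0,0],"twist": 0},{"fingers": 5,"translation": [0,0,0],"twist": 0},{"fingers": 5,"translation": [0,0,0],"twist": 0}]}}

```text
time_s: 3.95
tool_pos: [0.4695, -0.0752, 0.1954]
orientation: [0.002, 0.706, 0.708, 0.001]
ft_force: [-0.4, -1.0, 6.2]
gripper_width: 0.193
finger_force: 58.5
```

>>> {"fn": "step_arm", "kwargs": {"motion": [{"fingers": 5,"translation": [0,0,-15],"twist": 0},{"fingers": 5,"translation": [0,0,-40],"twist": 0},{"fingers": 5,"translation": [0,0,-70],"twist": 0},{"fingers": 5,"translation": [0,0,-95],"twist": 0},{"fingers": 5,"translation": [0,0,-105],"twist": 0}]}}

```text
time_s: 4.37
tool_pos: [0.4696, -0.0752, 0.3024]
orientation: [0.003, 0.706, 0.708, 0.002]
ft_force: [0.0, 0.2, -0.5]
gripper_width: 0.199
finger_force: 58.7
```

>>> {"fn": "step_arm", "kwargs": {"motion": [{"fingers": 5,"translation": [-10,20,0],"twist": 0},{"fingers": 5,"translation": [-25,45,0],"twist": 0},{"fingers": 5,"translation": [-40,70,0],"twist": 0},{"fingers": 5,"translation": [-40,70,0],"twist": 0},{"fingers": 5,"translation": [-40,70,0],"twist": 0}]}}

```text
time_s: 4.78
tool_pos: [0.5389, -0.115, 0.2956]
orientation: [-0.002, 0.706, 0.708, -0.001]
ft_force: [-0.3, 1.0, -0.9]
gripper_width: 0.197
finger_force: 58.8
```

```bash
cat >> h.py <<'E'
def pots(name):
    """rim ellipses of grey pots from top view: bright rim hulls"""
    im=snap("top",name);h=cv2.cvtColor(im,cv2.COLOR_RGB2HSV);return im,h
E
python3 - <<'E'
from h import *
to(.608,-.15,.30,0)
a=snap("top","t2");b=snap("side","s2")
c=np.hstack([cv2.resize(a[180:300,300:450],(500,400),interpolation=cv2.INTER_CUBIC),cv2.resize(b[180:380,290:420],(260,400),interpolation=cv2.INTER_CUBIC)])
cv2.imwrite("pics/c2.png",cv2.cvtColor(c,cv2.COLOR_RGB2BGR))
E
```

```text
pos [ 0.5389 -0.115   0.2956] shift [-35.2  69.   -4.8] ty_yaw 0.0031 tz [-0.005  0.002 -1.   ] F [-0.3  1.  -0.9] t 4.78 j6 -0.32 w 16.8
twist 0.0031
```

View pics/c2.png

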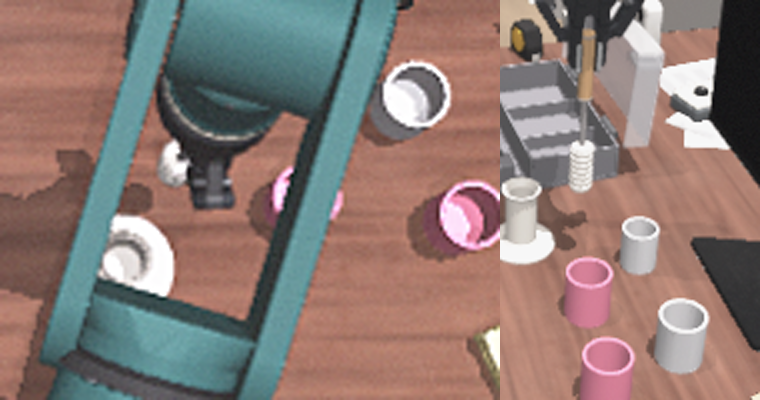

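The crop shows the brush head at side (330,275 tip) and the small pot rim at side (360,296), unmoved. The large pot is at crop (412,97).

```bash
python3 - <<'E'
from h import *
p=r.get_state()["tool_pos"]
print("tip exp",proj("side",[p-[0,0,.1894],p,p+[0,0,.03]]), "pot",onz("side",[[359.8,295.3]],.058),proj("side",[[.608,-.15,.058]]))
b=cv2.imread("pics/s2.png");h=cv2.cvtColor(b,cv2.COLOR_BGR2HSV)
m=cv2.inRange(h,(8,70,90),(25,220,255));m[:185]=0;m[235:]=0;m[:,:320]=0;m[:,345:]=0
for y in range(190,232,6):
    x=np.where(m[y])[0];print(y,x.min() if len(x) else None,x.max() if len(x) else None)
w=cv2.inRange(h,(0,0,150),(180,40,255))
for y in range(250,280,3):
    x=np.where(w[y,315:345])[0]+315;print(y,x.min() if len(x) else None,x.max() if len(x) else None)
v=cv2.inRange(h,(0,0,165),(180,60,255))[280:310,345:375];
for y in range(0,30,2): x=np.where(v[y])[0];print(280+y,(x.min()+345,x.max()+345) if len(x) else None)
E
```

```text
tip exp [[330.19895724 273.63607152]
 [333.27411393 207.1188186 ]
 [333.80918518 195.52321621]] pot [[ 0.6075154  -0.15460463  0.058     ]] [[359.41325154 294.20344708]]
190 None None
196 331 337
202 331 337
208 331 336
214 331 336
220 329 337
226 329 343
250 328 334
253 317 344
256 315 336
259 325 336
262 325 336
265 325 336
268 324 336
271 324 335
274 326 334
277 None None
280 None
282 None
284 None
286 None
288 (np.int64(355), np.int64(362))
290 (np.int64(352), np.int64(367))
292 (np.int64(351), np.int64(368))
294 (np.int64(351), np.int64(369))
296 (np.int64(352), np.int64(369))
298 (np.int64(354), np.int64(369))
300 (np.int64(355), np.int64(369))
302 (np.int64(354), np.int64(368))
304 (np.int64(354), np.int64(368))
306 (np.int64(354), np.int64(368))
308 (np.int64(354), np.int64(368))
```

>>> {"fn": "step_arm", "kwargs": {"motion": [{"fingers": 5,"translation": [-12,25,0],"twist": 0},{"fingers": 5,"translation": [-25,50,0],"twist": 0},{"fingers": 5,"translation": [-35,70,0],"twist": 0},{"fingers": 5,"translation": [-35,70,0],"twist": 0},{"fingers": 5,"translation": [-35,70,0],"twist": 0}]}}

```text
time_s: 5.3
tool_pos: [0.6084, -0.149, 0.2976]
orientation: [-0.001, 0.706, 0.709, -0.0]
ft_force: [-0.6, 0.1, 0.4]
gripper_width: 0.194
finger_force: 59.0
```

```bash
python3 - <<'E'
from h import *
to(.609,-.15,.1954,0)
b=snap("side","s3");p=r.get_state()["tool_pos"];print(proj("side",[p-[0,0,.1894]]))
c=cv2.resize(b[190:330,300:420],(514,600),interpolation=cv2.INTER_CUBIC);cv2.imwrite("pics/c3.png",cv2.cvtColor(c,cv2.COLOR_RGB2BGR))
E
```

```text
pos [ 0.6084 -0.149   0.2976] shift [ -1.1   0.7 102.2] ty_yaw 0.0041 tz [-0.002  0.001 -1.   ] F [-0.6  0.1  0.4] t 5.3 j6 -0.33 w 16.6
twist 0.0041
[[360.66527012 277.67150326]]
```

View pics/c3.png

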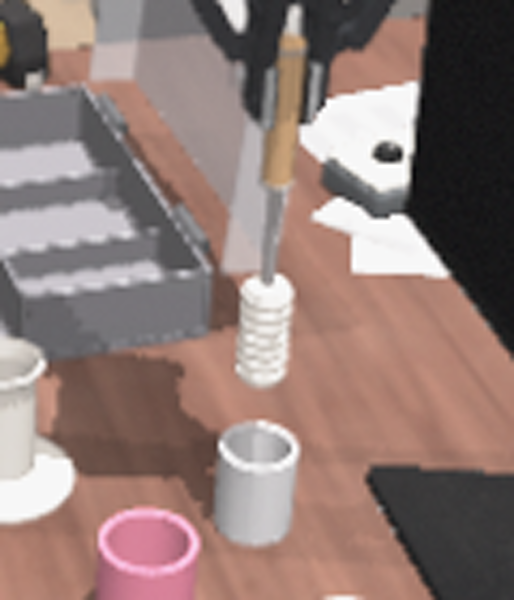

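The brush head, tip at crop (264,380), hangs right above the small pot's mouth at crop (258,447). It can go down.

>>> {"fn": "step_arm", "kwargs": {"motion": [{"fingers": 5,"translation": [-1,1,20],"twist": 0},{"fingers": 5,"translation": [-1,1,40],"twist": 0},{"fingers": 5,"translation": [-1,1,55],"twist": 0},{"fingers": 5,"translation": [-1,1,65],"twist": 0},{"fingers": 5,"translation": [-1,1,70],"twist": 0}]}}

```text
time_s: 5.77
tool_pos: [0.6084, -0.1494, 0.2272]
orientation: [-0.001, 0.705, 0.709, -0.0]
ft_force: [-0.2, -0.3, -0.6]
gripper_width: 0.192
finger_force: 59.1
```

>>> {"fn": "step_arm", "kwargs": {"motion": [{"fingers": 5,"translation": [0,0,8],"twist": 0},{"fingers": 5,"translation": [0,0,16],"twist": 0},{"fingers": 5,"translation": [0,0,24],"twist": 0},{"fingers": 5,"translation": [0,0,29],"twist": 0},{"fingers": 5,"translation": [0,0,30],"twist": 0}]}}

```text
time_s: 6.18
tool_pos: [0.6093, -0.1501, 0.1969]
orientation: [-0.001, 0.706, 0.709, -0.0]
ft_force: [-0.7, 0.8, -1.0]
gripper_width: 0.192
finger_force: 59.1
```

>>> {"fn": "step_arm", "kwargs": {"motion": [{"fingers": 5,"translation": [0,0,1],"twist": 0},{"fingers": 5,"translation": [0,0,1],"twist": 0},{"fingers": 5,"translation": [0,0,1],"twist": 0}]}}

```text
time_s: 6.43
tool_pos: [0.6101, -0.1504, 0.1978]
orientation: [0.0, 0.706, 0.709, 0.0]
ft_force: [1.1, -0.8, -0.4]
gripper_width: 0.197
finger_force: 59.1
```

>>> {"fn": "step_arm", "kwargs": {"motion": [{"fingers": 5,"translation": [0,0,1],"twist": 0},{"fingers": 5,"translation": [0,0,1],"twist": 0},{"fingers": 5,"translation": [0,0,1],"twist": 0}]}}

```text
time_s: 6.68
tool_pos: [0.6099, -0.1503, 0.1965]
orientation: [0.0, 0.706, 0.709, 0.0]
ft_force: [0.5, 0.4, -1.4]
gripper_width: 0.193
finger_force: 59.1
```

>>> {"fn": "step_arm", "kwargs": {"motion": [{"fingers": 5,"translation": [0,0,1],"twist": 0},{"fingers": 5,"translation": [0,0,1],"twist": 0},{"fingers": 5,"translation": [0,0,1],"twist": 0}]}}

```text
time_s: 6.93
tool_pos: [0.6099, -0.1503, 0.1955]
orientation: [0.0, 0.706, 0.709, 0.0]
ft_force: [-0.7, 0.5, -0.7]
gripper_width: 0.193
finger_force: 59.5
```

>>> {"fn": "step_arm", "kwargs": {"motion": [{"fingers": 5,"translation": [0,0,1],"twist": 0},{"fingers": 5,"translation": [0,0,1],"twist": 0},{"fingers": 5,"translation": [0,0,1],"twist": 0}]}}

```text
time_s: 7.18
tool_pos: [0.61, -0.1503, 0.1955]
orientation: [0.001, 0.706, 0.709, 0.0]
ft_force: [-0.9, 0.6, 4.8]
gripper_width: 0.193
finger_force: 59.7
```

>>> {"fn": "step_arm", "kwargs": {"motion": [{"fingers": 5,"translation": [0,0,1],"twist": 0},{"fingers": 5,"translation": [0,0,1],"twist": 0},{"fingers": 5,"translation": [0,0,1],"twist": 0}]}}

```text
time_s: 7.43
tool_pos: [0.6102, -0.1504, 0.1954]
orientation: [0.001, 0.706, 0.709, 0.001]
ft_force: [-0.7, -0.2, 7.9]
gripper_width: 0.196
finger_force: 60.2
```

```bash
python3 - <<'E'
from h import *
to()
b=snap("side","s4")
c=cv2.resize(b[190:330,300:420],(514,600),interpolation=cv2.INTER_CUBIC);cv2.imwrite("pics/c4.png",cv2.cvtColor(c,cv2.COLOR_RGB2BGR))
E
```

```text
pos [ 0.6102 -0.1504  0.1954] shift [0. 0. 0.] ty_yaw 0.004 tz [ 0.002 -0.001 -1.   ] F [-0.7 -0.2  7.9] t 7.43 j6 -0.34 w 16.7
```

>>> {"fn": "step_arm", "kwargs": {"motion": [{"fingers": 5,"translation": [0,0,-20],"twist": 0},{"fingers": 5,"translation": [0,0,-40],"twist": 0},{"fingers": 5,"translation": [0,0,-57],"twist": 0},{"fingers": 5,"translation": [0,0,-57],"twist": 0},{"fingers": 5,"translation": [0,0,-57],"twist": 0}]}}

```text
time_s: 7.9
tool_pos: [0.6102, -0.1504, 0.2506]
orientation: [0.001, 0.706, 0.709, 0.0]
ft_force: [0.1, -0.4, -1.1]
gripper_width: 0.194
finger_force: 59.1
```

>>> {"fn": "step_arm", "kwargs": {"motion": [{"fingers": 5,"translation": [0,0,15],"twist": 0},{"fingers": 5,"translation": [0,0,30],"twist": 0},{"fingers": 5,"translation": [0,0,45],"twist": 0},{"fingers": 5,"translation": [0,0,53],"twist": 0},{"fingers": 5,"translation": [0,0,56],"twist": 0}]}}

```text
time_s: 8.32
tool_pos: [0.6089, -0.1501, 0.1954]
orientation: [-0.001, 0.706, 0.709, -0.001]
ft_force: [-5.4, 1.0, 19.8]
gripper_width: 0.195
finger_force: 61.7
```

>>> {"fn": "step_arm", "kwargs": {"motion": [{"fingers": 5,"translation": [0,0,1],"twist": 0},{"fingers": 5,"translation": [0,0,1],"twist": 0},{"fingers": 5,"translation": [0,0,1],"twist": 0}]}}

```text
time_s: 8.57
tool_pos: [0.6088, -0.1501, 0.1954]
orientation: [-0.0, 0.706, 0.709, -0.0]
ft_force: [-4.0, 1.0, 12.8]
gripper_width: 0.195
finger_force: 61.2
```

>>> {"fn": "step_arm", "kwargs": {"motion": [{"fingers": 5,"translation": [0,0,-20],"twist": 0},{"fingers": 5,"translation": [0,0,-45],"twist": 0},{"fingers": 5,"translation": [0,0,-75],"twist": 0},{"fingers": 5,"translation": [0,0,-100],"twist": 0},{"fingers": 5,"translation": [0,0,-107],"twist": 0}]}}

```text
time_s: 8.98
tool_pos: [0.6106, -0.1506, 0.3039]
orientation: [0.003, 0.706, 0.709, 0.001]
ft_force: [-0.3, 0.1, -0.3]
gripper_width: 0.19
finger_force: 59.2
```

>>> {"fn": "step_arm", "kwargs": {"motion": [{"fingers": 5,"translation": [-20,-2,0],"twist": 0},{"fingers": 5,"translation": [-40,-4,0],"twist": 0},{"fingers": 5,"translation": [-60,-6,0],"twist": 0},{"fingers": 5,"translation": [-70,-8,0],"twist": 0},{"fingers": 5,"translation": [-70,-8,0],"twist": 0}]}}

```text
time_s: 9.4
tool_pos: [0.6012, -0.2222, 0.2974]
orientation: [-0.002, 0.707, 0.707, -0.001]
ft_force: [0.6, 0.4, -1.4]
gripper_width: 0.189
finger_force: 59.2
```

```bash
python3 - <<'E'
from h import *
to(.601,-.317,.30,0)
a=snap("top","t5");b=snap("side","s5")
c=np.hstack([cv2.resize(a[160:310,300:450],(400,400),interpolation=cv2.INTER_CUBIC),cv2.resize(b[230:380,290:440],(400,400),interpolation=cv2.INTER_CUBIC)])
cv2.imwrite("pics/c5.png",cv2.cvtColor(c,cv2.COLOR_RGB2BGR))
print(proj("side",[[.601,-.317,.07],[.601,-.317,0]]))
E
```

```text
pos [ 0.6012 -0.2222  0.2974] shift [-94.8  -0.3  -2.7] ty_yaw 0.0009 tz [-0.004  0.001 -1.   ] F [ 0.6  0.4 -1.4] t 9.4 j6 -0.44 w 16.1
twist 0.0009
[[380.1009833  334.36010687]
 [377.35324852 357.06917127]]
```

View pics/c5.png

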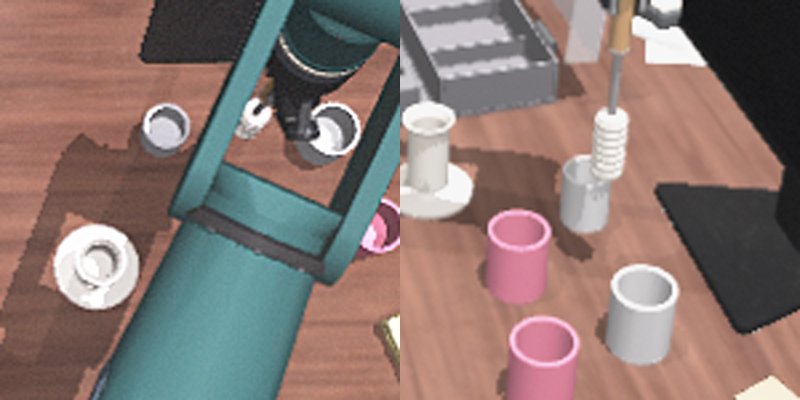

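The side crop shows the large pot rim centred near crop (643,286), which is side (381,337). The small pot is still upright.

```bash
python3 - <<'E'
from h import *
print(onz("side",[[381.3,337.3]],.07),onz("top",[[424.5,209]],.07))
b=cv2.imread("pics/s5.png");h=cv2.cvtColor(b,cv2.COLOR_BGR2HSV)
v=cv2.inRange(h,(0,0,90),(180,60,255));m=np.zeros_like(v);m[325:372,360:400]=v[325:372,360:400]
k=max(cv2.findContours(m,0,1)[0],key=cv2.contourArea);print(cv2.boundingRect(k))
def ring(c,R,z): a=np.linspace(0,6.28,60);return np.c_[c[0]+R*np.cos(a),c[1]+R*np.sin(a),a*0+z]
for c in((.599,-.319),(.601,-.317),(.603,-.322)):
    q=np.vstack([proj("side",ring(c,.032,.07)),proj("side",ring(c,.032,0))]);print(c,q.min(0),q.max(0))
    t=proj("top",ring(c,.032,.07));print(t.min(0),t.max(0))
a=cv2.imread("pics/top0.png");g=cv2.inRange(cv2.cvtColor(a,cv2.COLOR_BGR2HSV),(0,0,175),(180,50,255))[190:230,405:445]
ys,xs=np.where(g);print(xs.min()+405,xs.max()+405,ys.min()+190,ys.max()+190)
E
```

```text
[[ 0.60022768 -0.32674299  0.07      ]] [[ 0.59926569 -0.31877722  0.07      ]]
(367, 329, 28, 38)
(0.599, -0.319) [363.09724835 325.64315499] [393.85477593 367.97677177]
[413.04503128 197.69502416] [436.0989349 220.5631775]
(0.601, -0.317) [363.63375646 324.95972844] [394.3533516  367.20077432]
[412.2893523  196.99605791] [435.34247278 219.85593749]
(0.603, -0.322) [365.13673547 326.24228186] [396.02442463 368.64966695]
[414.05854761 196.2597594 ] [437.09747467 219.1060858 ]
415 434 198 217
```

```bash
python3 - <<'E'
from h import *
def ring(c,R,z): a=np.linspace(0,6.28,60);return np.c_[c[0]+R*np.cos(a),c[1]+R*np.sin(a),a*0+z]
for c,R,H in(((.600,-.319),.028,.064),((.604,-.321),.028,.064),((.609,-.15),.024,.058)):
    q=np.vstack([proj("side",ring(c,R,H)),proj("side",ring(c,R,0))]);print(c,q.min(0).round(1),q.max(0).round(1))
    t=proj("top",ring(c,R,H));print(t.min(0).round(1),t.max(0).round(1))
print(onz("top",[[424.5,208.5]],.064))
to(.604,-.321,.3)
E
```

```text
(0.6, -0.319) [365.2 328.7] [392.2 366.6]
[414.  199.2] [434.1 219.1]
(0.604, -0.321) [367.1 329. ] [394.2 367. ]
[414.7 197.8] [434.7 217.7]
(0.609, -0.15) [349.1 288.6] [369.2 317.8]
[354.2 198.9] [371.5 215.9]
[[ 0.60178736 -0.32029221  0.064     ]]
pos [ 0.6018 -0.2199  0.2987] shift [-101.1    1.8   -1.6] ty_yaw 0.0037 tz [-0.002  0.002 -1.   ] F [-0.1  0.3 -0.5] t 9.5 j6 -0.44 w 16.6
```

>>> {"fn": "step_arm", "kwargs": {"motion": [{"fingers": 5,"translation": [-30,1,0],"twist": 0},{"fingers": 5,"translation": [-60,2,0],"twist": 0},{"fingers": 5,"translation": [-90,2,0],"twist": 0},{"fingers": 5,"translation": [-101,2,0],"twist": 0},{"fingers": 5,"translation": [-101,2,0],"twist": 0}]}}

```text
time_s: 9.92
tool_pos: [0.6043, -0.3228, 0.2988]
orientation: [-0.001, 0.706, 0.708, -0.0]
ft_force: [0.3, 1.0, -0.6]
gripper_width: 0.193
finger_force: 59.1
```

>>> {"fn": "step_arm", "kwargs": {"motion": [{"fingers": 5,"translation": [0,0,0],"twist": 0},{"fingers": 5,"translation": [0,0,0],"twist": 0}]}}

```text
time_s: 10.08
tool_pos: [0.605, -0.3193, 0.3004]
orientation: [-0.0, 0.705, 0.709, 0.001]
ft_force: [-0.8, 0.3, -0.3]
gripper_width: 0.192
finger_force: 59.1
```

```bash
python3 - <<'E'
from h import *
b=snap("side","s6")
h=cv2.cvtColor(b,cv2.COLOR_RGB2HSV)
v=cv2.inRange(h,(0,0,90),(180,60,255));m=np.zeros_like(v);m[325:372,360:400]=v[325:372,360:400]
k=max(cv2.findContours(m,0,1)[0],key=cv2.contourArea);print(cv2.boundingRect(k))
to(.604,-.321,.1954)
E
```

```text
(367, 329, 28, 38)
pos [ 0.605  -0.3192  0.3007] shift [ -1.8  -1.  105.3] ty_yaw 0.0063 tz [ 0.     0.001 -1.   ] F [ 0.3  0.7 -1.1] t 10.13 j6 -0.57 w 16.7
```

>>> {"fn": "step_arm", "kwargs": {"motion": [{"fingers": 5,"translation": [-2,-1,25],"twist": 0},{"fingers": 5,"translation": [-2,-1,50],"twist": 0},{"fingers": 5,"translation": [-2,-1,75],"twist": 0},{"fingers": 5,"translation": [-2,-1,95],"twist": 0},{"fingers": 5,"translation": [-2,-1,102],"twist": 0}]}}

```text
time_s: 10.55
tool_pos: [0.6027, -0.3207, 0.1955]
orientation: [-0.003, 0.705, 0.709, -0.0]
ft_force: [-2.6, 1.8, 11.2]
gripper_width: 0.198
finger_force: 60.1
```

>>> {"fn": "step_arm", "kwargs": {"motion": [{"fingers": 5,"translation": [0,0,1],"twist": 0},{"fingers": 5,"translation": [0,0,2],"twist": 0},{"fingers": 5,"translation": [0,0,3],"twist": 0},{"fingers": 5,"translation": [0,0,3],"twist": 0},{"fingers": 5,"translation": [0,0,3],"twist": 0}]}}

```text
time_s: 10.97
tool_pos: [0.6039, -0.3233, 0.1962]
orientation: [0.001, 0.706, 0.709, 0.0]
ft_force: [-0.7, -0.1, -0.3]
gripper_width: 0.195
finger_force: 59.2
```

>>> {"fn": "step_arm", "kwargs": {"motion": [{"fingers": 5,"translation": [0,0,1],"twist": 0},{"fingers": 5,"translation": [0,0,1],"twist": 0},{"fingers": 5,"translation": [0,0,1],"twist": 0}]}}

```text
time_s: 11.22
tool_pos: [0.6038, -0.3235, 0.1955]
orientation: [0.001, 0.706, 0.708, 0.0]
ft_force: [-0.4, 0.1, 3.1]
gripper_width: 0.194
finger_force: 59.6
```

>>> {"fn": "step_arm", "kwargs": {"motion": [{"fingers": 5,"translation": [0,0,-20],"twist": 0},{"fingers": 5,"translation": [0,0,-40],"twist": 0},{"fingers": 5,"translation": [0,0,-61],"twist": 0},{"fingers": 5,"translation": [0,0,-61],"twist": 0},{"fingers": 5,"translation": [0,0,-61],"twist": 0}]}}

```text
time_s: 11.63
tool_pos: [0.604, -0.3237, 0.2567]
orientation: [0.002, 0.706, 0.708, 0.0]
ft_force: [-0.3, -0.5, -0.8]
gripper_width: 0.196
finger_force: 59.2
```

>>> {"fn": "step_arm", "kwargs": {"motion": [{"fingers": 5,"translation": [0,0,15],"twist": 0},{"fingers": 5,"translation": [0,0,30],"twist": 0},{"fingers": 5,"translation": [0,0,45],"twist": 0},{"fingers": 5,"translation": [0,0,56],"twist": 0},{"fingers": 5,"translation": [0,0,60],"twist": 0}]}}

```text
time_s: 12.05
tool_pos: [0.6029, -0.323, 0.1943]
orientation: [-0.001, 0.706, 0.708, -0.0]
ft_force: [-2.1, 0.8, 14.4]
gripper_width: 0.194
finger_force: 60.9
```

>>> {"fn": "step_arm", "kwargs": {"motion": [{"fingers": 5,"translation": [0,0,2],"twist": 0},{"fingers": 5,"translation": [0,0,2],"twist": 0},{"fingers": 5,"translation": [0,0,2],"twist": 0}]}}

```text
time_s: 12.3
tool_pos: [0.603, -0.323, 0.1943]
orientation: [-0.0, 0.706, 0.709, -0.0]
ft_force: [-1.5, 0.8, 6.6]
gripper_width: 0.193
finger_force: 60.6
```

>>> {"fn": "step_arm", "kwargs": {"motion": [{"fingers": 5,"translation": [0,0,-20],"twist": 0},{"fingers": 5,"translation": [0,0,-50],"twist": 0},{"fingers": 5,"translation": [0,0,-80],"twist": 0},{"fingers": 5,"translation": [0,0,-105],"twist": 0},{"fingers": 5,"translation": [0,0,-112],"twist": 0}]}}

```text
time_s: 12.72
tool_pos: [0.6042, -0.3238, 0.3098]
orientation: [0.003, 0.706, 0.709, 0.001]
ft_force: [-0.1, -0.2, 0.4]
gripper_width: 0.194
finger_force: 59.3
```

>>> {"fn": "step_arm", "kwargs": {"motion": [{"fingers": 5,"translation": [20,-11,0],"twist": 0},{"fingers": 5,"translation": [48,-26,0],"twist": 0},{"fingers": 5,"translation": [76,-41,0],"twist": 0},{"fingers": 5,"translation": [104,-56,0],"twist": 0},{"fingers": 5,"translation": [132,-71,0],"twist": 0}]}}

```text
time_s: 13.13
tool_pos: [0.5306, -0.1902, 0.3023]
orientation: [-0.002, 0.706, 0.708, -0.001]
ft_force: [0.8, 0.1, -0.8]
gripper_width: 0.194
finger_force: 59.2
```

>>> {"fn": "step_arm", "kwargs": {"motion": [{"fingers": 5,"translation": [28,-15,0],"twist": 0},{"fingers": 5,"translation": [56,-30,0],"twist": 0},{"fingers": 5,"translation": [84,-45,0],"twist": 0},{"fingers": 5,"translation": [105,-57,0],"twist": 0},{"fingers": 5,"translation": [115,-62,0],"twist": 0}]}}

```text
time_s: 13.55
tool_pos: [0.4676, -0.0744, 0.3036]
orientation: [-0.002, 0.705, 0.709, -0.0]
ft_force: [1.1, -0.4, 0.1]
gripper_width: 0.192
finger_force: 59.2
```

>>> {"fn": "step_arm", "kwargs": {"motion": [{"fingers": 5,"translation": [0,0,0],"twist": 0},{"fingers": 5,"translation": [0,0,0],"twist": 0},{"fingers": 5,"translation": [0,0,0],"twist": 0}]}}

```text
time_s: 13.8
tool_pos: [0.47, -0.0778, 0.3044]
orientation: [-0.0, 0.706, 0.708, -0.0]
ft_force: [-0.6, -0.8, -0.9]
gripper_width: 0.192
finger_force: 59.2
```

```bash
python3 - <<'E'
from h import *
to(.4695,-.0752,.1954,0)
b=snap("side","s7")
c=cv2.resize(b[190:330,260:400],(600,600),interpolation=cv2.INTER_CUBIC);cv2.imwrite("pics/c7.png",cv2.cvtColor(c,cv2.COLOR_RGB2BGR))
p=r.get_state()["tool_pos"];print(proj("side",[p-[0,0,.1894],[.4695,-.0752,.09]]))
E
```

```text
pos [ 0.47   -0.0778  0.3044] shift [  2.6  -0.3 109. ] ty_yaw 0.0031 tz [-0.001 -0.    -1.   ] F [-0.6 -0.8 -0.9] t 13.8 j6 -0.29 w 16.4
twist 0.0031
[[301.04314712 266.56164478]
 [300.56143169 273.99846402]]
```

View pics/c7.png

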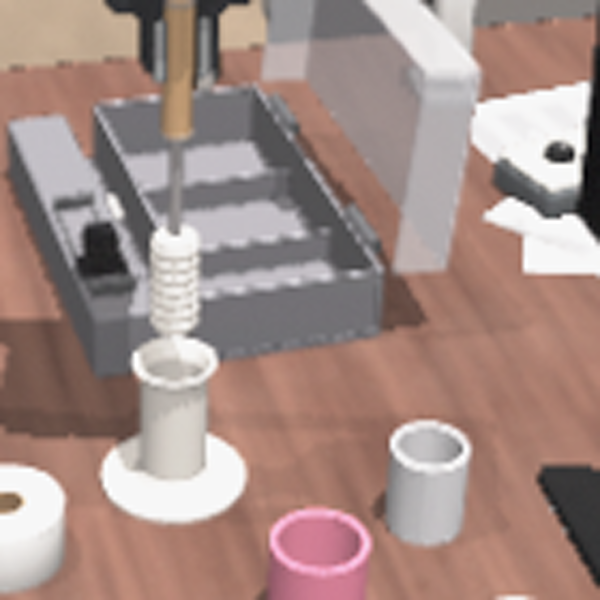

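The brush head, tip at crop (175,330), is right over the stand's mouth at crop (175,362).

>>> {"fn": "step_arm", "kwargs": {"motion": [{"fingers": 5,"translation": [2.5,0,8],"twist": 0},{"fingers": 5,"translation": [2.5,0,16],"twist": 0},{"fingers": 5,"translation": [2.5,0,26],"twist": 0},{"fingers": 5,"translation": [2.5,0,36],"twist": 0},{"fingers": 5,"translation": [2.5,0,46],"twist": 0}]}}

```text
time_s: 14.27
tool_pos: [0.4693, -0.0745, 0.2575]
orientation: [-0.001, 0.706, 0.708, -0.0]
ft_force: [-0.3, -0.8, -0.6]
gripper_width: 0.192
finger_force: 59.2
```

>>> {"fn": "step_arm", "kwargs": {"motion": [{"fingers": 5,"translation": [0,0,15],"twist": 0},{"fingers": 5,"translation": [0,0,30],"twist": 0},{"fingers": 5,"translation": [0,0,45],"twist": 0},{"fingers": 5,"translation": [0,0,55],"twist": 0},{"fingers": 5,"translation": [0,0,59],"twist": 0}]}}

```text
time_s: 14.68
tool_pos: [0.4684, -0.0741, 0.1976]
orientation: [-0.002, 0.706, 0.708, -0.001]
ft_force: [0.7, -1.2, -1.4]
gripper_width: 0.194
finger_force: 59.2
```

>>> {"fn": "step_arm", "kwargs": {"motion": [{"fingers": 5,"translation": [0,0,3],"twist": 0},{"fingers": 5,"translation": [0,0,3],"twist": 0},{"fingers": 5,"translation": [0,0,3],"twist": 0}]}}

```text
time_s: 14.93
tool_pos: [0.4698, -0.0744, 0.1979]
orientation: [0.0, 0.706, 0.709, 0.0]
ft_force: [0.3, -0.0, -0.6]
gripper_width: 0.196
finger_force: 59.2
```

>>> {"fn": "step_arm", "kwargs": {"motion": [{"fingers": 5,"translation": [0,0,2],"twist": 0},{"fingers": 5,"translation": [0,0,2],"twist": 0},{"fingers": 25,"translation": [0,0,2],"twist": 0},{"fingers": 50,"translation": [0,0,2],"twist": 0},{"fingers": 85,"translation": [0,0,2],"twist": 0}]}}

```text
time_s: 15.35
tool_pos: [0.4697, -0.0744, 0.1957]
orientation: [0.0, 0.706, 0.709, 0.0]
ft_force: [-0.0, 0.3, 0.7]
gripper_width: 0.563
finger_force: 0.0
```

>>> {"fn": "step_arm", "kwargs": {"motion": [{"fingers": 85,"translation": [0,0,0],"twist": 0},{"fingers": 85,"translation": [0,0,0],"twist": 0},{"fingers": 85,"translation": [0,0,0],"twist": 0},{"fingers": 85,"translation": [0,0,0],"twist": 0},{"fingers": 85,"translation": [0,0,0],"twist": 0}]}}

```text
time_s: 15.77
tool_pos: [0.4695, -0.0743, 0.1953]
orientation: [-0.0, 0.706, 0.709, 0.0]
ft_force: [-0.0, -0.7, -1.3]
gripper_width: 0.995
finger_force: 0.0
```

>>> {"fn": "step_arm", "kwargs": {"motion": [{"fingers": 85,"translation": [0,0,-15],"twist": 0},{"fingers": 85,"translation": [0,0,-35],"twist": 0},{"fingers": 85,"translation": [0,0,-60],"twist": 0},{"fingers": 85,"translation": [0,0,-85],"twist": 0},{"fingers": 85,"translation": [0,0,-110],"twist": 0}]}}

```text
time_s: 16.18
tool_pos: [0.4693, -0.0743, 0.3063]
orientation: [-0.0, 0.706, 0.709, -0.0]
ft_force: [0.4, 0.6, 0.8]
gripper_width: 0.995
finger_force: 0.0
```

```bash
python3 - <<'E'
from h import *
to(.609,-.15,.23,0)
b=snap("side","s8");a=snap("top","t8")
h=cv2.cvtColor(b,cv2.COLOR_RGB2HSV);v=cv2.inRange(h,(0,0,90),(180,60,255))
for y0,y1,x0,x1 in((280,325,340,380),(320,375,355,405)):
    m=np.zeros_like(v);m[y0:y1,x0:x1]=v[y0:y1,x0:x1];k=max(cv2.findContours(m,0,1)[0],key=cv2.contourArea);print(cv2.boundingRect(k))
m=cv2.inRange(h,(8,70,90),(25,220,255));m[:,:292]=0;m[:,312:]=0
for y in range(225,262,6):
    x=np.where(m[y])[0];print(y,x.min() if len(x) else None,x.max() if len(x) else None)
print(proj("side",[[.4695,-.0752,.226],[.4695,-.0752,.136]]))
E
```

```text
pos [ 0.4693 -0.0743  0.3063] shift [-76.3 139.4  76.2] ty_yaw 0.004 tz [-0.  0. -1.] F [0.4 0.6 0.8] t 16.18 j6 -0.28 w 85.0
twist 0.004
(350, 288, 20, 30)
(367, 329, 28, 38)
225 None None
231 None None
237 297 303
243 297 302
249 297 302
255 297 302
261 None None
[[300.92483556 228.46356896]
 [300.67942086 259.1747531 ]]
```

>>> {"fn": "step_arm", "kwargs": {"motion": [{"fingers": 85,"translation": [-14,25,0],"twist": 0},{"fingers": 85,"translation": [-30,55,0],"twist": 0},{"fingers": 85,"translation": [-46,85,20],"twist": 0},{"fingers": 85,"translation": [-62,115,40],"twist": 0},{"fingers": 85,"translation": [-76,139,60],"twist": 0}]}}

```text
time_s: 16.7
tool_pos: [0.6104, -0.1507, 0.2435]
orientation: [0.0, 0.706, 0.708, 0.0]
ft_force: [-0.4, 0.3, -0.8]
gripper_width: 0.995
finger_force: 0.0
```

>>> {"fn": "step_arm", "kwargs": {"motion": [{"fingers": 85,"translation": [0,0,20],"twist": 0},{"fingers": 85,"translation": [0,0,50],"twist": 0},{"fingers": 85,"translation": [0,0,80],"twist": 0},{"fingers": 85,"translation": [0,0,100],"twist": 0},{"fingers": 85,"translation": [0,0,110],"twist": 0}]}}

```text
time_s: 17.12
tool_pos: [0.6064, -0.149, 0.1296]
orientation: [-0.004, 0.706, 0.708, -0.002]
ft_force: [-0.9, 0.2, -0.5]
gripper_width: 0.995
finger_force: 0.0
```

```bash
python3 - <<'E'
from h import *
to(.609,-.15,.038,0)
b=snap("side","s9")
h=cv2.cvtColor(b,cv2.COLOR_RGB2HSV);v=cv2.inRange(h,(0,0,90),(180,60,255))
for y0,y1,x0,x1 in((280,325,340,380),(320,375,355,405)):
    m=np.zeros_like(v);m[y0:y1,x0:x1]=v[y0:y1,x0:x1];k=max(cv2.findContours(m,0,1)[0],key=cv2.contourArea);print(cv2.boundingRect(k))
E
```

```text
pos [ 0.6064 -0.149   0.1296] shift [-1.3  3.3 91.6] ty_yaw 0.0039 tz [-0.008  0.003 -1.   ] F [-0.9  0.2 -0.5] t 17.12 j6 -0.34 w 85.0
twist 0.0039
(350, 288, 20, 30)
(367, 329, 28, 38)
```

>>> {"fn": "step_arm", "kwargs": {"motion": [{"fingers": 85,"translation": [0,0,25],"twist": 0},{"fingers": 85,"translation": [0,0,50],"twist": 0},{"fingers": 85,"translation": [0,0,75],"twist": 0},{"fingers": 85,"translation": [0,0,92],"twist": 0},{"fingers": 85,"translation": [0,0,92],"twist": 0}]}}

```text
time_s: 17.58
tool_pos: [0.6065, -0.1489, 0.0396]
orientation: [-0.003, 0.706, 0.709, -0.002]
ft_force: [-0.3, 0.4, -1.7]
gripper_width: 0.997
finger_force: 0.0
```

>>> {"fn": "step_arm", "kwargs": {"motion": [{"fingers": 70,"translation": [0,0,0],"twist": 0},{"fingers": 60,"translation": [0,0,0],"twist": 0},{"fingers": 50,"translation": [0,0,0],"twist": 0},{"fingers": 40,"translation": [0,0,0],"twist": 0},{"fingers": 35,"translation": [0,0,0],"twist": 0}]}}

```text
time_s: 18.0
tool_pos: [0.6108, -0.1504, 0.0466]
orientation: [0.003, 0.706, 0.709, 0.001]
ft_force: [1.2, -0.0, 5.7]
gripper_width: 0.552
finger_force: 62.2
```

>>> {"fn": "step_arm", "kwargs": {"motion": [{"fingers": 30,"translation": [0,0,0],"twist": 0},{"fingers": 30,"translation": [0,0,0],"twist": 0},{"fingers": 30,"translation": [0,0,0],"twist": 0},{"fingers": 30,"translation": [0,0,0],"twist": 0}]}}

```text
time_s: 18.33
tool_pos: [0.6108, -0.1504, 0.0465]
orientation: [0.003, 0.706, 0.709, 0.001]
ft_force: [-0.3, 0.3, 6.6]
gripper_width: 0.544
finger_force: 62.2
```

>>> {"fn": "step_arm", "kwargs": {"motion": [{"fingers": 30,"translation": [0,0,-10],"twist": 0},{"fingers": 30,"translation": [0,0,-35],"twist": 0},{"fingers": 30,"translation": [0,0,-65],"twist": 0},{"fingers": 30,"translation": [0,0,-95],"twist": 0},{"fingers": 30,"translation": [0,0,-115],"twist": 0}]}}

```text
time_s: 18.75
tool_pos: [0.6094, -0.15, 0.1621]
orientation: [0.002, 0.706, 0.709, 0.001]
ft_force: [-0.3, -0.6, -0.4]
gripper_width: 0.55
finger_force: 61.9
```

>>> {"fn": "step_arm", "kwargs": {"motion": [{"fingers": 30,"translation": [15,-2,0],"twist": 0},{"fingers": 30,"translation": [40,-6,0],"twist": 0},{"fingers": 30,"translation": [70,-11,0],"twist": 0},{"fingers": 30,"translation": [100,-16,0],"twist": 0},{"fingers": 30,"translation": [130,-21,0],"twist": 0}]}}

```text
time_s: 19.17
tool_pos: [0.5857, -0.0178, 0.1568]
orientation: [-0.001, 0.706, 0.708, -0.001]
ft_force: [0.2, 0.3, -1.9]
gripper_width: 0.551
finger_force: 61.9
```

>>> {"fn": "step_arm", "kwargs": {"motion": [{"fingers": 30,"translation": [30,-5,0],"twist": 0},{"fingers": 30,"translation": [60,-9,0],"twist": 0},{"fingers": 30,"translation": [90,-14,0],"twist": 0},{"fingers": 30,"translation": [108,-18,0],"twist": 0},{"fingers": 30,"translation": [115,-18,0],"twist": 0}]}}

```text
time_s: 19.58
tool_pos: [0.5665, 0.0987, 0.1569]
orientation: [-0.002, 0.704, 0.71, -0.001]
ft_force: [-0.0, -0.5, -1.0]
gripper_width: 0.549
finger_force: 61.9
```

>>> {"fn": "step_arm", "kwargs": {"motion": [{"fingers": 30,"translation": [0,0,0],"twist": -0.05},{"fingers": 30,"translation": [0,0,0],"twist": -0.05},{"fingers": 30,"translation": [0,0,0],"twist": -0.05}]}}

```text
time_s: 19.83
tool_pos: [0.5684, 0.0948, 0.1575]
orientation: [-0.0, 0.688, 0.726, -0.001]
ft_force: [0.8, -0.5, -2.1]
gripper_width: 0.549
finger_force: 61.8
```

```bash
python3 - <<'E'
from h import *
to(.5715,.096,.0525,.05)
a=snap("top","t10");b=snap("side","s10")
c=np.hstack([cv2.resize(a[150:300,150:300],(400,400),interpolation=cv2.INTER_CUBIC),cv2.resize(b[160:310,240:390],(400,400),interpolation=cv2.INTER_CUBIC)])
cv2.imwrite("pics/c10.png",cv2.cvtColor(c,cv2.COLOR_RGB2BGR))
E
```

```text
pos [0.5684 0.0948 0.1575] shift [  1.1   3.3 105. ] ty_yaw 0.0527 tz [-0.001 -0.    -1.   ] F [ 0.8 -0.5 -2.1] t 19.83 j6 0.01 w 46.9
twist 0.0027
```

View pics/c10.png

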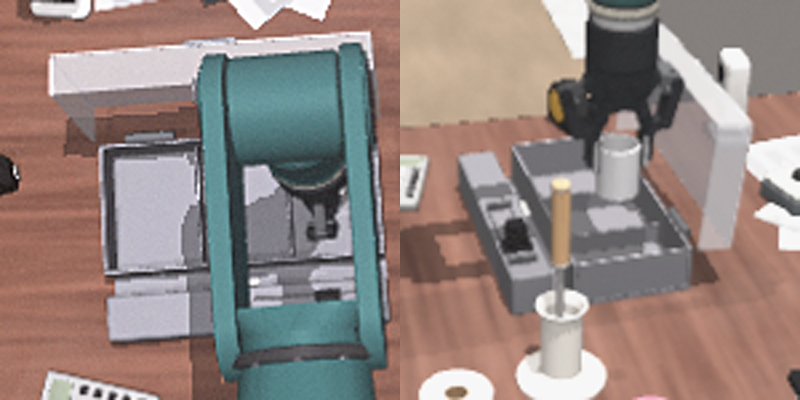

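The side crop shows the small pot held upright above the right bay, with the cover clear at its right. I shift a little toward the robot for clearance from the cover, then lower.

>>> {"fn": "step_arm", "kwargs": {"motion": [{"fingers": 30,"translation": [1,-6,15],"twist": 0},{"fingers": 30,"translation": [1,-6,30],"twist": 0},{"fingers": 30,"translation": [1,-6,45],"twist": 0},{"fingers": 30,"translation": [1,-6,55],"twist": 0},{"fingers": 30,"translation": [1,-6,60],"twist": 0}]}}

```text
time_s: 20.35
tool_pos: [0.5618, 0.0951, 0.0963]
orientation: [-0.001, 0.688, 0.725, -0.001]
ft_force: [0.2, 0.3, -1.1]
gripper_width: 0.549
finger_force: 61.9
```

>>> {"fn": "step_arm", "kwargs": {"motion": [{"fingers": 30,"translation": [0,0,10],"twist": 0},{"fingers": 30,"translation": [0,0,20],"twist": 0},{"fingers": 30,"translation": [0,0,30],"twist": 0},{"fingers": 30,"translation": [0,0,37],"twist": 0},{"fingers": 30,"translation": [0,0,40],"twist": 0}]}}

```text
time_s: 20.77
tool_pos: [0.562, 0.0957, 0.0566]
orientation: [-0.001, 0.688, 0.726, -0.001]
ft_force: [-0.3, -0.0, -1.6]
gripper_width: 0.546
finger_force: 61.9
```

>>> {"fn": "step_arm", "kwargs": {"motion": [{"fingers": 30,"translation": [0,0,1],"twist": 0},{"fingers": 30,"translation": [0,0,2],"twist": 0},{"fingers": 30,"translation": [0,0,2],"twist": 0},{"fingers": 30,"translation": [0,0,2],"twist": 0}]}}

```text
time_s: 21.1
tool_pos: [0.5632, 0.0959, 0.0569]
orientation: [0.0, 0.688, 0.726, 0.0]
ft_force: [-0.6, -0.1, -1.2]
gripper_width: 0.547
finger_force: 61.9
```

>>> {"fn": "step_arm", "kwargs": {"motion": [{"fingers": 30,"translation": [0,0,1],"twist": 0},{"fingers": 30,"translation": [0,0,2],"twist": 0},{"fingers": 30,"translation": [0,0,3],"twist": 0},{"fingers": 30,"translation": [0,0,4],"twist": 0},{"fingers": 30,"translation": [0,0,4],"twist": 0}]}}

```text
time_s: 21.52
tool_pos: [0.5626, 0.0958, 0.052]
orientation: [-0.0, 0.688, 0.726, -0.0]
ft_force: [0.2, -0.6, -1.7]
gripper_width: 0.551
finger_force: 61.9
```

>>> {"fn": "step_arm", "kwargs": {"motion": [{"fingers": 30,"translation": [0,0,1],"twist": 0},{"fingers": 30,"translation": [0,0,1],"twist": 0},{"fingers": 30,"translation": [0,0,1],"twist": 0}]}}

```text
time_s: 21.77
tool_pos: [0.5629, 0.0958, 0.0515]
orientation: [0.0, 0.688, 0.726, 0.0]
ft_force: [-1.1, 0.0, 0.1]
gripper_width: 0.549
finger_force: 62.0
```

>>> {"fn": "step_arm", "kwargs": {"motion": [{"fingers": 50,"translation": [0,0,0],"twist": 0},{"fingers": 55,"translation": [0,0,0],"twist": 0},{"fingers": 60,"translation": [0,0,0],"twist": 0},{"fingers": 64,"translation": [0,0,0],"twist": 0},{"fingers": 64,"translation": [0,0,0],"twist": 0}]}}

```text
time_s: 22.18
tool_pos: [0.5629, 0.0957, 0.0514]
orientation: [0.0, 0.688, 0.726, 0.0]
ft_force: [-0.7, -0.1, 0.8]
gripper_width: 0.751
finger_force: 0.0
```

>>> {"fn": "step_arm", "kwargs": {"motion": [{"fingers": 64,"translation": [0,0,-15],"twist": 0},{"fingers": 64,"translation": [0,0,-40],"twist": 0},{"fingers": 64,"translation": [0,0,-70],"twist": 0},{"fingers": 64,"translation": [0,0,-100],"twist": 0},{"fingers": 64,"translation": [0,0,-130],"twist": 0}]}}

```text
time_s: 22.6
tool_pos: [0.5625, 0.0957, 0.1825]
orientation: [-0.0, 0.688, 0.726, -0.0]
ft_force: [0.7, 0.2, 0.3]
gripper_width: 0.751
finger_force: 0.0
```

>>> {"fn": "step_arm", "kwargs": {"motion": [{"fingers": 85,"translation": [-20,0,-20],"twist": 0.05},{"fingers": 85,"translation": [-50,0,-40],"twist": 0.05},{"fingers": 85,"translation": [-85,0,-50],"twist": 0.05},{"fingers": 85,"translation": [-120,0,-50],"twist": 0.05},{"fingers": 85,"translation": [-155,0,-50],"twist": 0.05}]}}

```text
time_s: 23.02
tool_pos: [0.5716, -0.0604, 0.2331]
orientation: [0.001, 0.705, 0.709, 0.001]
ft_force: [0.1, -0.2, -1.6]
gripper_width: 0.996
finger_force: 0.0
```

```bash
python3 - <<'E'
from h import *
to(.604,-.321,.19,0)
a=snap("top","t11");b=snap("side","s11")
h=cv2.cvtColor(b,cv2.COLOR_RGB2HSV);v=cv2.inRange(h,(0,0,90),(180,60,255))
for y0,y1,x0,x1 in((320,375,355,405),):
    m=np.zeros_like(v);m[y0:y1,x0:x1]=v[y0:y1,x0:x1];k=max(cv2.findContours(m,0,1)[0],key=cv2.contourArea);print(cv2.boundingRect(k))
c=np.hstack([cv2.resize(a[150:300,180:330],(400,400),interpolation=cv2.INTER_CUBIC),cv2.resize(b[180:380,250:450],(400,400),interpolation=cv2.INTER_CUBIC)])
cv2.imwrite("pics/c11.png",cv2.cvtColor(c,cv2.COLOR_RGB2BGR))
E
```

```text
pos [ 0.5716 -0.0604  0.2331] shift [-260.8   31.    43.4] ty_yaw 0.0048 tz [ 0.003 -0.001 -1.   ] F [ 0.1 -0.2 -1.6] t 23.02 j6 -0.21 w 85.0
twist 0.0048
(367, 329, 28, 38)
```

View pics/c11.png

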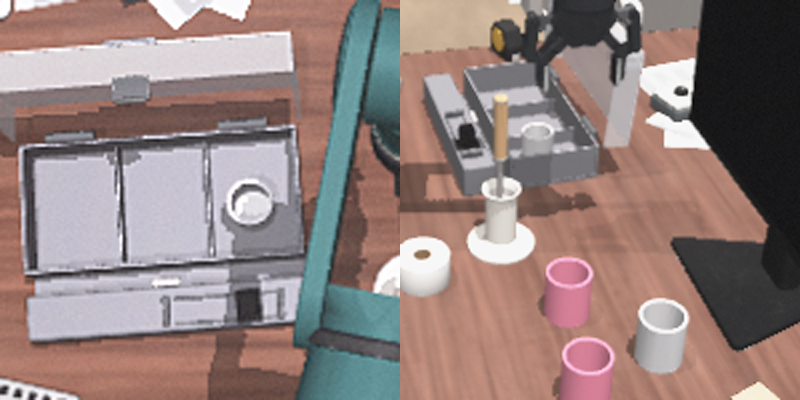

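The small pot stands upright in the right bay at crop (250,203), the brush is upright in its stand, and the mid pot is unmoved at side (381,348).

>>> {"fn": "step_arm", "kwargs": {"motion": [{"fingers": 85,"translation": [-25,3,0],"twist": 0},{"fingers": 85,"translation": [-60,7,0],"twist": 0},{"fingers": 85,"translation": [-95,11,0],"twist": 0},{"fingers": 85,"translation": [-130,15,0],"twist": 0},{"fingers": 85,"translation": [-165,20,0],"twist": 0}]}}

```text
time_s: 23.53
tool_pos: [0.5919, -0.2246, 0.2313]
orientation: [-0.0, 0.705, 0.709, 0.0]
ft_force: [-0.4, -0.2, 0.3]
gripper_width: 0.999
finger_force: 0.0
```

>>> {"fn": "step_arm", "kwargs": {"motion": [{"fingers": 85,"translation": [-35,4,10],"twist": 0},{"fingers": 85,"translation": [-65,8,30],"twist": 0},{"fingers": 85,"translation": [-90,11,60],"twist": 0},{"fingers": 85,"translation": [-97,11,80],"twist": 0},{"fingers": 85,"translation": [-97,11,90],"twist": 0}]}}

```text
time_s: 23.95
tool_pos: [0.6014, -0.3218, 0.1361]
orientation: [-0.003, 0.707, 0.708, -0.001]
ft_force: [-0.9, 0.6, -0.2]
gripper_width: 0.997
finger_force: 0.0
```

>>> {"fn": "step_arm", "kwargs": {"motion": [{"fingers": 85,"translation": [0,0,0],"twist": 0},{"fingers": 85,"translation": [0,0,0],"twist": 0}]}}

```text
time_s: 24.12
tool_pos: [0.6034, -0.3195, 0.1412]
orientation: [-0.001, 0.705, 0.709, 0.0]
ft_force: [-0.1, -0.5, 0.7]
gripper_width: 0.992
finger_force: 0.0
```

```bash
python3 - <<'E'
from h import *
to(.604,-.321,.043,0)
b=snap("side","s12")
h=cv2.cvtColor(b,cv2.COLOR_RGB2HSV);v=cv2.inRange(h,(0,0,90),(180,60,255))
m=np.zeros_like(v);m[320:375,355:405]=v[320:375,355:405];k=max(cv2.findContours(m,0,1)[0],key=cv2.contourArea);print(cv2.boundingRect(k))
E
```

```text
pos [ 0.6034 -0.3195  0.1412] shift [-1.6  0.6 98.2] ty_yaw 0.0051 tz [-0.     0.001 -1.   ] F [-0.1 -0.5  0.7] t 24.12 j6 -0.58 w 84.7
twist 0.0051
(367, 329, 28, 38)
```

>>> {"fn": "step_arm", "kwargs": {"motion": [{"fingers": 85,"translation": [-1,1,25],"twist": 0},{"fingers": 85,"translation": [-1,1,50],"twist": 0},{"fingers": 85,"translation": [-1,1,75],"twist": 0},{"fingers": 85,"translation": [-1,1,95],"twist": 0},{"fingers": 85,"translation": [-1,1,97],"twist": 0}]}}

```text
time_s: 24.58
tool_pos: [0.6032, -0.3196, 0.0418]
orientation: [-0.002, 0.705, 0.709, -0.0]
ft_force: [-0.1, 1.0, -1.0]
gripper_width: 0.998
finger_force: 0.0
```

>>> {"fn": "step_arm", "kwargs": {"motion": [{"fingers": 75,"translation": [0,0,0],"twist": 0},{"fingers": 65,"translation": [0,0,0],"twist": 0},{"fingers": 55,"translation": [0,0,0],"twist": 0},{"fingers": 45,"translation": [0,0,0],"twist": 0},{"fingers": 40,"translation": [0,0,0],"twist": 0}]}}

```text
time_s: 25.0
tool_pos: [0.606, -0.3226, 0.0485]
orientation: [0.003, 0.706, 0.709, 0.001]
ft_force: [0.1, 0.2, 7.1]
gripper_width: 0.648
finger_force: 63.7
```

>>> {"fn": "step_arm", "kwargs": {"motion": [{"fingers": 38,"translation": [0,0,0],"twist": 0},{"fingers": 38,"translation": [0,0,0],"twist": 0},{"fingers": 38,"translation": [0,0,0],"twist": 0},{"fingers": 38,"translation": [0,0,0],"twist": 0}]}}

```text
time_s: 25.33
tool_pos: [0.606, -0.3226, 0.0486]
orientation: [0.003, 0.706, 0.709, 0.001]
ft_force: [0.5, 1.1, 6.8]
gripper_width: 0.644
finger_force: 63.7
```

>>> {"fn": "step_arm", "kwargs": {"motion": [{"fingers": 38,"translation": [0,0,-10],"twist": 0},{"fingers": 38,"translation": [0,0,-35],"twist": 0},{"fingers": 38,"translation": [0,0,-65],"twist": 0},{"fingers": 38,"translation": [0,0,-95],"twist": 0},{"fingers": 38,"translation": [0,0,-120],"twist": 0}]}}

```text
time_s: 25.75
tool_pos: [0.6046, -0.3222, 0.1677]
orientation: [0.002, 0.706, 0.709, 0.0]
ft_force: [1.0, -0.5, -0.8]
gripper_width: 0.644
finger_force: 63.7
```

>>> {"fn": "step_arm", "kwargs": {"motion": [{"fingers": 38,"translation": [20,0,0],"twist": 0},{"fingers": 38,"translation": [50,0,0],"twist": 0},{"fingers": 38,"translation": [82,0,0],"twist": 0},{"fingers": 38,"translation": [115,0,0],"twist": 0},{"fingers": 38,"translation": [150,0,0],"twist": 0}]}}

```text
time_s: 26.17
tool_pos: [0.6035, -0.1712, 0.1653]
orientation: [0.001, 0.706, 0.708, 0.0]
ft_force: [1.4, 0.6, -1.1]
gripper_width: 0.641
finger_force: 63.7
```

>>> {"fn": "step_arm", "kwargs": {"motion": [{"fingers": 38,"translation": [35,-3,0],"twist": 0},{"fingers": 38,"translation": [70,-7,0],"twist": 0},{"fingers": 38,"translation": [105,-11,0],"twist": 0},{"fingers": 38,"translation": [140,-16,0],"twist": 0},{"fingers": 38,"translation": [175,-21,0],"twist": 0}]}}

```text
time_s: 26.58
tool_pos: [0.5817, 0.0046, 0.1655]
orientation: [0.001, 0.706, 0.708, 0.001]
ft_force: [-0.3, -0.6, -0.5]
gripper_width: 0.645
finger_force: 63.7
```

>>> {"fn": "step_arm", "kwargs": {"motion": [{"fingers": 38,"translation": [35,-5,0],"twist": 0},{"fingers": 38,"translation": [70,-10,0],"twist": 0},{"fingers": 38,"translation": [105,-15,0],"twist": 0},{"fingers": 38,"translation": [135,-20,0],"twist": 0},{"fingers": 38,"translation": [160,-24,0],"twist": 0}]}}

```text
time_s: 27.0
tool_pos: [0.5567, 0.1654, 0.1655]
orientation: [0.0, 0.705, 0.709, 0.001]
ft_force: [0.2, -0.2, -1.2]
gripper_width: 0.644
finger_force: 63.7
```

>>> {"fn": "step_arm", "kwargs": {"motion": [{"fingers": 38,"translation": [15,-1,0],"twist": -0.05},{"fingers": 38,"translation": [25,-1,0],"twist": -0.05},{"fingers": 38,"translation": [27,-1,0],"twist": -0.05},{"fingers": 38,"translation": [27,-1,0],"twist": -0.05},{"fingers": 38,"translation": [27,-1,0],"twist": -0.05}]}}

```text
time_s: 27.42
tool_pos: [0.5565, 0.189, 0.1645]
orientation: [0.0, 0.688, 0.725, -0.0]
ft_force: [0.4, 1.1, -0.4]
gripper_width: 0.643
finger_force: 63.7
```

```bash
python3 - <<'E'
from h import *
to(.557,.1905,.0536,.05)
E
```

```text
pos [0.5565 0.189  0.1645] shift [  1.5   0.6 110.9] ty_yaw 0.0525 tz [ 0.    -0.001 -1.   ] F [ 0.4  1.1 -0.4] t 27.42 j6 0.18 w 55.0
twist 0.0025
```

>>> {"fn": "step_arm", "kwargs": {"motion": [{"fingers": 38,"translation": [1,5,20],"twist": 0},{"fingers": 38,"translation": [1,5,40],"twist": 0},{"fingers": 38,"translation": [1,5,60],"twist": 0},{"fingers": 38,"translation": [1,5,75],"twist": 0},{"fingers": 38,"translation": [1,5,85],"twist": 0}]}}

```text
time_s: 27.83
tool_pos: [0.5604, 0.1894, 0.0771]
orientation: [-0.001, 0.689, 0.725, -0.002]
ft_force: [-0.4, -0.8, -1.2]
gripper_width: 0.645
finger_force: 63.7
```

>>> {"fn": "step_arm", "kwargs": {"motion": [{"fingers": 38,"translation": [0,0,8],"twist": 0},{"fingers": 38,"translation": [0,0,16],"twist": 0},{"fingers": 38,"translation": [0,0,21],"twist": 0},{"fingers": 38,"translation": [0,0,23],"twist": 0},{"fingers": 38,"translation": [0,0,23],"twist": 0}]}}

```text
time_s: 28.25
tool_pos: [0.5612, 0.1911, 0.0563]
orientation: [0.0, 0.688, 0.726, 0.0]
ft_force: [0.5, 0.2, -1.4]
gripper_width: 0.643
finger_force: 63.7
```

>>> {"fn": "step_arm", "kwargs": {"motion": [{"fingers": 38,"translation": [0,0,1],"twist": 0},{"fingers": 38,"translation": [0,0,1],"twist": 0},{"fingers": 38,"translation": [0,0,2],"twist": 0},{"fingers": 38,"translation": [0,0,2],"twist": 0}]}}

```text
time_s: 28.58
tool_pos: [0.5613, 0.1913, 0.0547]
orientation: [0.0, 0.688, 0.726, 0.0]
ft_force: [-0.5, 0.4, -1.0]
gripper_width: 0.646
finger_force: 63.7
```

>>> {"fn": "step_arm", "kwargs": {"motion": [{"fingers": 38,"translation": [0,0,1],"twist": 0},{"fingers": 38,"translation": [0,0,1],"twist": 0},{"fingers": 58,"translation": [0,0,1],"twist": 0},{"fingers": 63,"translation": [0,0,1],"twist": 0},{"fingers": 68,"translation": [0,0,1],"twist": 0}]}}

```text
time_s: 29.0
tool_pos: [0.5612, 0.1912, 0.0536]
orientation: [0.0, 0.688, 0.726, 0.0]
ft_force: [-0.4, 0.5, -0.6]
gripper_width: 0.794
finger_force: 0.0
```

>>> {"fn": "step_arm", "kwargs": {"motion": [{"fingers": 68,"translation": [0,0,0],"twist": 0},{"fingers": 68,"translation": [0,0,0],"twist": 0},{"fingers": 68,"translation": [0,0,-20],"twist": 0},{"fingers": 68,"translation": [0,0,-50],"twist": 0},{"fingers": 68,"translation": [0,0,-80],"twist": 0}]}}

```text
time_s: 29.42
tool_pos: [0.5601, 0.1909, 0.1327]
orientation: [-0.001, 0.688, 0.726, -0.001]
ft_force: [-0.0, 0.1, -0.1]
gripper_width: 0.793
finger_force: 0.0
```

>>> {"fn": "step_arm", "kwargs": {"motion": [{"fingers": 68,"translation": [0,0,-30],"twist": 0},{"fingers": 50,"translation": [0,0,-65],"twist": 0},{"fingers": 20,"translation": [0,0,-100],"twist": 0},{"fingers": 0,"translation": [0,0,-130],"twist": 0},{"fingers": 0,"translation": [0,0,-155],"twist": 0}]}}

```text
time_s: 29.83
tool_pos: [0.5613, 0.1912, 0.2917]
orientation: [0.001, 0.688, 0.726, 0.002]
ft_force: [-1.0, -0.7, 0.1]
gripper_width: 0.234
finger_force: 0.0
```

>>> {"fn": "step_arm", "kwargs": {"motion": [{"fingers": 0,"translation": [-30,0,0],"twist": 0},{"fingers": 0,"translation": [-65,0,0],"twist": 0},{"fingers": 0,"translation": [-100,0,0],"twist": 0},{"fingers": 0,"translation": [-135,0,0],"twist": 0},{"fingers": 0,"translation": [-160,0,0],"twist": 0}]}}

```text
time_s: 30.25
tool_pos: [0.5696, 0.0288, 0.2884]
orientation: [0.0, 0.688, 0.725, -0.0]
ft_force: [0.9, 0.4, -0.2]
gripper_width: 0.004
finger_force: 0.0
```

```bash
python3 - <<'E'
from h import *
to(.77,.2,.29,0)
a=snap("top","t13");b=snap("side","s13")
c=np.hstack([cv2.resize(a[150:300,150:300],(400,400),interpolation=cv2.INTER_CUBIC),cv2.resize(b[160:310,240:390],(400,400),interpolation=cv2.INTER_CUBIC)])
cv2.imwrite("pics/c13.png",cv2.cvtColor(c,cv2.COLOR_RGB2BGR))
E
```

```text
pos [0.5696 0.0288 0.2884] shift [160.5 209.1  -1.7] ty_yaw 0.0525 tz [ 0.    -0.001 -1.   ] F [ 0.9  0.4 -0.2] t 30.25 j6 -0.1 w 0.3
twist 0.0525
```

View pics/c13.png

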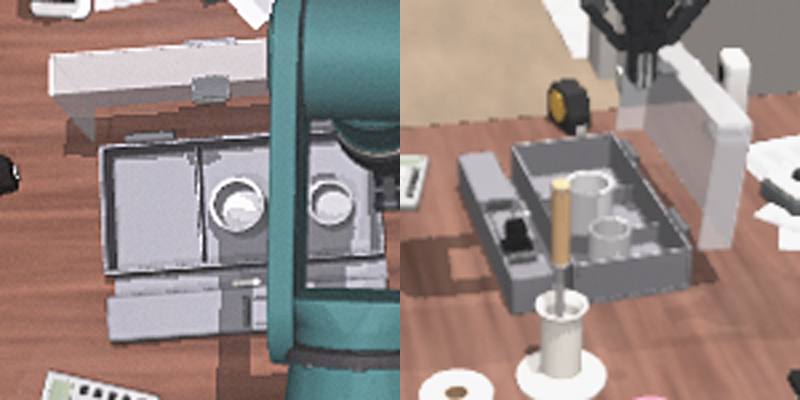

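Both pots stand upright in the bays, mid in the middle at crop (238,203) and small on the right at crop (332,203). The cover is still open. Next I measure the cover's rear edge and the monitor clearance.

```bash
cat >> h.py <<'E'
O=np.array([.5667,.1907]);YAW=.0502
def case(p):
    d=np.array(p)[:2]-O;c,s=np.cos(YAW),np.sin(YAW);return np.array([c*d[0]+s*d[1],-s*d[0]+c*d[1]])
def W(x,y,z=0):
    c,s=np.cos(YAW),np.sin(YAW);return np.array([O[0]+c*x-s*y,O[1]+s*x+c*y,z])
E
python3 - <<'E'
from h import *
C=np.array([[73,80],[555,47],[560,107],[77,143]])/4+150-.4
for p in onz("top",C,.207): print("cover",p.round(4),case(p).round(4))
def tri(a,b):
    o1,d1=ray("top",[a]);o2,d2=ray("side",[b]);d1=d1[0];d2=d2[0]
    A=np.c_[d1,-d2];s=np.linalg.lstsq(A,o2-o1,rcond=None)[0];p,q=o1+s[0]*d1,o2+s[1]*d2;return ((p+q)/2).round(3),np.linalg.norm(p-q).round(4)
print("mon TL",tri((297,94),(405,138)),"mon BL",tri((300,148),(400,265)),tri((297,94),(400,265)))
print("tcp",case(r.get_state()["tool_pos"]))
to(*W(.14,-.06,.29),YAW)
E
```

```text
cover [0.6854 0.3484 0.207 ] [0.1265 0.1515]
cover [0.7    0.0475 0.207 ] [ 0.126  -0.1497]
cover [0.6616 0.0448 0.207 ] [ 0.0875 -0.1505]
cover [0.6451 0.3448 0.207 ] [0.086 0.15 ]
mon TL (array([0.774, 0.021, 0.409]), np.float64(0.023)) mon BL (array([0.798, 0.023, 0.009]), np.float64(0.0012)) (array([0.88 , 0.04 , 0.018]), np.float64(0.1512))
tcp [-0.00506612 -0.16302194]
pos [0.5698 0.0276 0.2882] shift [103.3 144.9  -2. ] ty_yaw 0.0484 tz [-0.    -0.001 -1.   ] F [ 0.3 -0.2  0.4] t 30.35 j6 -0.1 w 0.0
twist -0.0018
```

>>> {"fn": "step_arm", "kwargs": {"motion": [{"fingers": 0,"translation": [15,20,0],"twist": 0},{"fingers": 0,"translation": [40,45,0],"twist": 0},{"fingers": 0,"translation": [65,75,0],"twist": 0},{"fingers": 0,"translation": [90,103,0],"twist": 0},{"fingers": 0,"translation": [112,130,0],"twist": 0}]}}

```text
time_s: 30.77
tool_pos: [0.6942, 0.1531, 0.2882]
orientation: [-0.0, 0.687, 0.726, 0.0]
ft_force: [0.4, -0.1, 0.3]
gripper_width: 0.003
finger_force: 0.0
```

>>> {"fn": "step_arm", "kwargs": {"motion": [{"fingers": 0,"translation": [15,18,0],"twist": 0},{"fingers": 0,"translation": [21,28,0],"twist": 0},{"fingers": 0,"translation": [21,28,0],"twist": 0},{"fingers": 0,"translation": [21,28,0],"twist": 0}]}}

```text
time_s: 31.1
tool_pos: [0.7202, 0.174, 0.2871]
orientation: [-0.001, 0.687, 0.726, -0.001]
ft_force: [0.8, 0.6, 0.9]
gripper_width: -0.002
finger_force: 0.0
```

```bash
python3 - <<'E'
from h import *
print(case(r.get_state()["tool_pos"]))
to(*W(.153,-.03,.199),YAW)
E
```

```text
[ 0.15245429 -0.0243517 ]
pos [0.7202 0.174  0.2871] shift [-5.6  0.7 88.1] ty_yaw 0.0556 tz [-0.002 -0.    -1.   ] F [0.8 0.6 0.9] t 31.1 j6 0.11 w -0.2
twist 0.0054
```

>>> {"fn": "step_arm", "kwargs": {"motion": [{"fingers": 0,"translation": [0,3,20],"twist": 0},{"fingers": 0,"translation": [0,3,45],"twist": 0},{"fingers": 0,"translation": [0,3,70],"twist": 0},{"fingers": 0,"translation": [0,3,85],"twist": 0},{"fingers": 0,"translation": [0,3,88],"twist": 0}]}}

```text
time_s: 31.52
tool_pos: [0.7208, 0.172, 0.1961]
orientation: [-0.002, 0.688, 0.726, -0.003]
ft_force: [0.1, -1.1, -1.5]
gripper_width: -0.0
finger_force: 0.0
```

>>> {"fn": "step_arm", "kwargs": {"motion": [{"fingers": 0,"translation": [0,-10,0],"twist": 0},{"fingers": 0,"translation": [0,-20,0],"twist": 0},{"fingers": 0,"translation": [0,-30,-3],"twist": 0},{"fingers": 0,"translation": [0,-40,-5],"twist": 0},{"fingers": 0,"translation": [0,-50,-6],"twist": 0}]}}

```text
time_s: 31.93
tool_pos: [0.6736, 0.1696, 0.2092]
orientation: [0.002, 0.688, 0.726, 0.002]
ft_force: [1.6, -0.4, 1.4]
gripper_width: 0.006
finger_force: 1.0
```

```bash
python3 - <<'E'
from h import *
s=r.get_state();print(case(s["tool_pos"]));to()
a=snap("top","t14")
E
```

```text
[ 0.1056692  -0.02643522]
pos [0.6736 0.1696 0.2092] shift [0. 0. 0.] ty_yaw 0.0531 tz [ 0.005  0.    -1.   ] F [ 1.6 -0.4  1.4] t 31.93 j6 0.11 w 0.5
```

>>> {"fn": "step_arm", "kwargs": {"motion": [{"fingers": 0,"translation": [0,-15,0],"twist": 0},{"fingers": 0,"translation": [0,-30,0],"twist": 0},{"fingers": 0,"translation": [0,-45,2],"twist": 0},{"fingers": 0,"translation": [0,-60,5],"twist": 0},{"fingers": 0,"translation": [0,-72,10],"twist": 0}]}}

```text
time_s: 32.4
tool_pos: [0.6015, 0.166, 0.1993]
orientation: [0.002, 0.688, 0.726, 0.002]
ft_force: [0.2, 0.8, 2.7]
gripper_width: 0.0
finger_force: 0.8
```

>>> {"fn": "step_arm", "kwargs": {"motion": [{"fingers": 0,"translation": [0,-10,5],"twist": 0},{"fingers": 0,"translation": [0,-20,11],"twist": 0},{"fingers": 0,"translation": [0,-30,17],"twist": 0},{"fingers": 0,"translation": [0,-39,24],"twist": 0}]}}

```text
time_s: 32.73
tool_pos: [0.5627, 0.164, 0.1748]
orientation: [0.001, 0.688, 0.726, 0.002]
ft_force: [0.1, -0.2, 0.6]
gripper_width: 0.001
finger_force: 0.5
```

```bash
python3 - <<'E'
from h import *
s=r.get_state();print(case(s["tool_pos"]));to()
b=snap("side","s15");c=cv2.resize(b[150:320,230:400],(600,600),interpolation=cv2.INTER_CUBIC);cv2.imwrite("pics/c15.png",cv2.cvtColor(c,cv2.COLOR_RGB2BGR))
E
```

```text
[-0.00529382 -0.02645332]
pos [0.5627 0.164  0.1748] shift [0. 0. 0.] ty_yaw 0.0535 tz [ 0.004  0.001 -1.   ] F [ 0.1 -0.2  0.6] t 32.73 j6 0.13 w 0.1
```

View pics/c15.png

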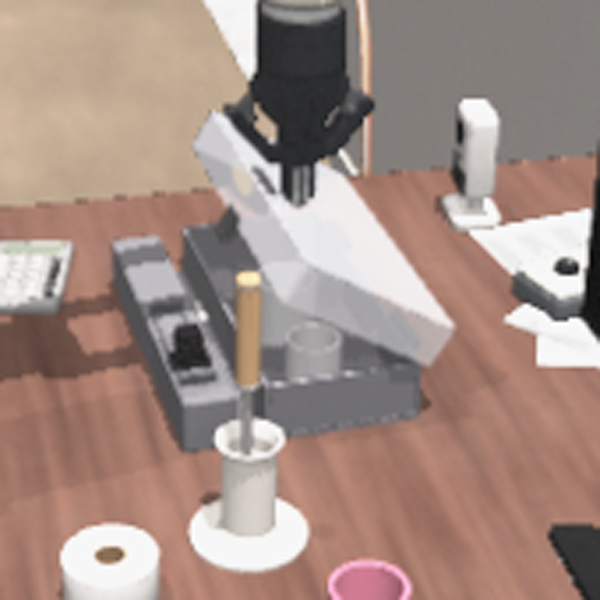

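The cover is partly closed, at about 30°, pushed by the fingers at crop (298,190). The pots inside are upright.

>>> {"fn": "step_arm", "kwargs": {"motion": [{"fingers": 0,"translation": [0,-10,9],"twist": 0},{"fingers": 0,"translation": [0,-20,19],"twist": 0},{"fingers": 0,"translation": [0,-29,28],"twist": 0},{"fingers": 0,"translation": [0,-37,37],"twist": 0},{"fingers": 0,"translation": [0,-43,44],"twist": 0}]}}

```text
time_s: 33.2
tool_pos: [0.5195, 0.1618, 0.1291]
orientation: [0.0, 0.688, 0.726, 0.001]
ft_force: [0.2, 0.6, -0.6]
gripper_width: -0.002
finger_force: 0.1
```

>>> {"fn": "step_arm", "kwargs": {"motion": [{"fingers": 0,"translation": [0,-8,1],"twist": 0},{"fingers": 0,"translation": [0,-14,3],"twist": 0},{"fingers": 0,"translation": [0,-14,3],"twist": 0}]}}

```text
time_s: 33.45
tool_pos: [0.5059, 0.1612, 0.1268]
orientation: [0.001, 0.688, 0.726, 0.001]
ft_force: [0.1, 0.2, 1.4]
gripper_width: -0.0
finger_force: 0.5
```

```bash
python3 - <<'E'
from h import *
s=r.get_state();print(case(s["tool_pos"]));to(*W(-.063,-.02,.114))
E
```

```text
[-0.06219925 -0.02639257]
pos [0.5059 0.1612 0.1268] shift [ 6.4 -0.8 12.8] ty_yaw 0.0541 tz [ 0.003  0.001 -1.   ] F [0.1 0.2 1.4] t 33.45 j6 0.15 w -0.0
```

>>> {"fn": "step_arm", "kwargs": {"motion": [{"fingers": 0,"translation": [12,0,-4],"twist": 0},{"fingers": 0,"translation": [22,0,-4],"twist": 0},{"fingers": 0,"translation": [22,0,2],"twist": 0},{"fingers": 0,"translation": [22,0,6],"twist": 0},{"fingers": 0,"translation": [22,0,8],"twist": 0}]}}

```text
time_s: 33.87
tool_pos: [0.5055, 0.1859, 0.1253]
orientation: [0.0, 0.687, 0.727, 0.003]
ft_force: [-13.8, -0.5, 38.6]
gripper_width: -0.001
finger_force: 18.8
```

>>> {"fn": "step_arm", "kwargs": {"motion": [{"fingers": 0,"translation": [0,0,1],"twist": 0},{"fingers": 0,"translation": [0,0,2],"twist": 0},{"fingers": 0,"translation": [0,0,3],"twist": 0}]}}

```text
time_s: 34.12
tool_pos: [0.5055, 0.1859, 0.1252]
orientation: [0.0, 0.687, 0.727, 0.004]
ft_force: [-18.6, 0.2, 45.6]
gripper_width: -0.001
finger_force: 21.8
```

>>> {"fn": "step_arm", "kwargs": {"motion": [{"fingers": 0,"translation": [0,0,1],"twist": 0},{"fingers": 0,"translation": [0,0,2],"twist": 0},{"fingers": 0,"translation": [0,0,2],"twist": 0}]}}

```text
time_s: 34.37
tool_pos: [0.5051, 0.1844, 0.1148]
orientation: [0.001, 0.687, 0.726, 0.002]
ft_force: [-0.5, -0.3, -0.5]
gripper_width: 0.0
finger_force: 0.0
```

>>> {"fn": "step_arm", "kwargs": {"motion": [{"fingers": 0,"translation": [0,0,1],"twist": 0},{"fingers": 0,"translation": [0,0,2],"twist": 0},{"fingers": 0,"translation": [0,0,2],"twist": 0}]}}

```text
time_s: 34.62
tool_pos: [0.5051, 0.1842, 0.1138]
orientation: [0.0, 0.687, 0.726, 0.001]
ft_force: [-7.5, -0.3, 17.4]
gripper_width: -0.001
finger_force: 8.8
```

>>> {"fn": "step_arm", "kwargs": {"motion": [{"fingers": 0,"translation": [0,0,-20],"twist": 0},{"fingers": 0,"translation": [0,0,-50],"twist": 0},{"fingers": 0,"translation": [0,0,-80],"twist": 0},{"fingers": 0,"translation": [-40,0,-80],"twist": 0},{"fingers": 0,"translation": [-80,0,-80],"twist": 0}]}}

```text
time_s: 35.03
tool_pos: [0.51, 0.1043, 0.192]
orientation: [0.001, 0.686, 0.728, 0.002]
ft_force: [1.1, -0.9, 0.4]
gripper_width: -0.003
finger_force: 0.0
```

>>> {"fn": "step_arm", "kwargs": {"motion": [{"fingers": 0,"translation": [-30,0,0],"twist": 0},{"fingers": 0,"translation": [-65,0,0],"twist": 0},{"fingers": 0,"translation": [-90,0,0],"twist": 0},{"fingers": 0,"translation": [-95,0,0],"twist": 0},{"fingers": 0,"translation": [-95,0,0],"twist": 0}]}}

```text
time_s: 35.45
tool_pos: [0.5138, 0.0071, 0.1889]
orientation: [-0.001, 0.689, 0.725, -0.001]
ft_force: [-0.9, 0.3, -0.2]
gripper_width: -0.0
finger_force: 0.0
```

```bash
python3 - <<'E'
from h import *
s=r.get_state();print(case(s["tool_pos"]));to()
a=snap("top","t16");b=snap("side","s16")
c=np.hstack([cv2.resize(a[150:300,150:300],(400,400),interpolation=cv2.INTER_CUBIC),cv2.resize(b[180:330,220:370],(400,400),interpolation=cv2.INTER_CUBIC)])
cv2.imwrite("pics/c16.png",cv2.cvtColor(c,cv2.COLOR_RGB2BGR))
print(proj("top",[W(-.08,.151,.095),W(-.08,-.151,.095)]),proj("side",[W(-.08,-.151,.095),W(-.08,.151,.095)]))
E
```

```text
[-0.06209336 -0.18074562]
pos [0.5138 0.0071 0.1889] shift [0. 0. 0.] ty_yaw 0.051 tz [-0.002  0.    -1.   ] F [-0.9  0.3 -0.2] t 35.45 j6 -0.15 w -0.0
[[182.61769486 256.06596327]
 [295.7341266  248.37161097]] [[300.82438541 249.23692445]
 [277.0210827  202.70773638]]
```

View pics/c16.png

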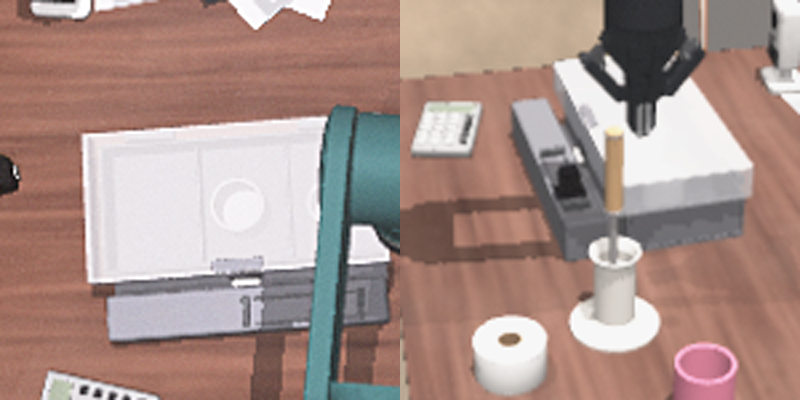

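The cover is shut, its front edge at top (184,256) matching the prediction, and the pots are seen through it. Knob next.

>>> {"fn": "step_arm", "kwargs": {"motion": [{"fingers": 0,"translation": [15,-14,0],"twist": 0},{"fingers": 0,"translation": [35,-32,0],"twist": 0},{"fingers": 0,"translation": [55,-51,0],"twist": 0},{"fingers": 0,"translation": [55,-51,0],"twist": 0},{"fingers": 0,"translation": [55,-51,0],"twist": 0}]}}

```text
time_s: 35.97
tool_pos: [0.4592, 0.0626, 0.1903]
orientation: [-0.0, 0.686, 0.727, 0.0]
ft_force: [0.5, -0.3, -0.8]
gripper_width: -0.003
finger_force: 0.0
```

```bash
python3 - <<'E'
from h import *
s=r.get_state();print(case(s["tool_pos"]));to(*W(-.114,-.125,.085),YAW)
E
```

```text
[-0.113742   -0.12250127]
pos [0.4592 0.0626 0.1903] shift [ -2.5  -0.3 105.3] ty_yaw 0.0583 tz [ 0.  0. -1.] F [ 0.5 -0.3 -0.8] t 35.97 j6 -0.05 w -0.2
twist 0.0081
```

>>> {"fn": "step_arm", "kwargs": {"motion": [{"fingers": 0,"translation": [-2,0,25],"twist": 0},{"fingers": 0,"translation": [-2,0,55],"twist": 0},{"fingers": 0,"translation": [-2,0,85],"twist": 0},{"fingers": 0,"translation": [-2,0,102],"twist": 0},{"fingers": 0,"translation": [-2,0,105],"twist": 0}]}}

```text
time_s: 36.38
tool_pos: [0.4576, 0.0588, 0.0809]
orientation: [-0.003, 0.688, 0.726, -0.003]
ft_force: [-0.6, -0.4, -1.4]
gripper_width: -0.001
finger_force: 0.0
```

>>> {"fn": "step_arm", "kwargs": {"motion": [{"fingers": 0,"translation": [8,0,0],"twist": 0},{"fingers": 0,"translation": [16,0,0],"twist": 0},{"fingers": 0,"translation": [24,0,0],"twist": 0},{"fingers": 0,"translation": [32,0,0],"twist": 0},{"fingers": 0,"translation": [40,0,0],"twist": 0}]}}

```text
time_s: 36.8
tool_pos: [0.4593, 0.0994, 0.0871]
orientation: [0.002, 0.688, 0.726, 0.001]
ft_force: [0.2, -2.7, 1.2]
gripper_width: 0.002
finger_force: 0.8
```

```bash
python3 - <<'E'
from h import *
s=r.get_state();print(case(s["tool_pos"]));to()
E
```

```text
[-0.11180575 -0.0857963 ]
pos [0.4593 0.0994 0.0871] shift [0. 0. 0.] ty_yaw 0.0545 tz [ 0.004 -0.    -1.   ] F [ 0.2 -2.7  1.2] t 36.8 j6 0.04 w 0.2
```

>>> {"fn": "step_arm", "kwargs": {"motion": [{"fingers": 0,"translation": [8,0,0],"twist": 0},{"fingers": 0,"translation": [16,0,0],"twist": 0},{"fingers": 0,"translation": [24,0,0],"twist": 0},{"fingers": 0,"translation": [32,0,0],"twist": 0},{"fingers": 0,"translation": [38,0,0],"twist": 0}]}}

```text
time_s: 37.22
tool_pos: [0.4558, 0.1374, 0.0854]
orientation: [-0.0, 0.688, 0.726, 0.0]
ft_force: [0.2, -1.7, 1.6]
gripper_width: -0.004
finger_force: 0.8
```

>>> {"fn": "step_arm", "kwargs": {"motion": [{"fingers": 0,"translation": [3,0,0],"twist": 0},{"fingers": 0,"translation": [6,0,0],"twist": 0},{"fingers": 0,"translation": [8,0,0],"twist": 0},{"fingers": 0,"translation": [8,0,0],"twist": 0}]}}

```text
time_s: 37.55
tool_pos: [0.4552, 0.1449, 0.0851]
orientation: [-0.001, 0.688, 0.726, -0.0]
ft_force: [0.1, -0.1, 0.3]
gripper_width: -0.001
finger_force: 0.0
```

>>> {"fn": "step_arm", "kwargs": {"motion": [{"fingers": 0,"translation": [2,0,0],"twist": 0},{"fingers": 0,"translation": [4,0,0],"twist": 0},{"fingers": 0,"translation": [4,0,0],"twist": 0}]}}

```text
time_s: 37.8
tool_pos: [0.4551, 0.1462, 0.0851]
orientation: [0.002, 0.688, 0.726, -0.002]
ft_force: [0.4, -7.6, 1.9]
gripper_width: 0.0
finger_force: 3.8
```

>>> {"fn": "step_arm", "kwargs": {"motion": [{"fingers": 0,"translation": [1,0,0],"twist": 0},{"fingers": 0,"translation": [2,0,0],"twist": 0},{"fingers": 0,"translation": [2,0,0],"twist": 0}]}}

```text
time_s: 38.05
tool_pos: [0.4551, 0.1463, 0.0852]
orientation: [0.003, 0.688, 0.726, -0.004]
ft_force: [-0.7, -12.3, 3.0]
gripper_width: -0.001
finger_force: 6.3
```

>>> {"fn": "step_arm", "kwargs": {"motion": [{"fingers": 0,"translation": [-10,0,0],"twist": 0},{"fingers": 0,"translation": [-20,0,0],"twist": 0},{"fingers": 0,"translation": [-20,0,-25],"twist": 0},{"fingers": 0,"translation": [-20,0,-60],"twist": 0},{"fingers": 0,"translation": [-20,0,-95],"twist": 0}]}}

```text
time_s: 38.47
tool_pos: [0.455, 0.13, 0.1799]
orientation: [-0.002, 0.688, 0.726, -0.001]
ft_force: [1.4, 0.6, 1.2]
gripper_width: 0.003
finger_force: 0.0
```

>>> {"fn": "step_arm", "kwargs": {"motion": [{"fingers": 0,"translation": [0,0,-30],"twist": 0},{"fingers": 0,"translation": [0,0,-65],"twist": 0},{"fingers": 0,"translation": [0,0,-100],"twist": 0},{"fingers": 0,"translation": [0,0,-110],"twist": 0},{"fingers": 0,"translation": [0,0,-110],"twist": 0}]}}

```text
time_s: 38.88
tool_pos: [0.4577, 0.1306, 0.2946]
orientation: [0.002, 0.688, 0.726, 0.004]
ft_force: [0.0, -0.6, 0.0]
gripper_width: 0.001
finger_force: 0.0
```

>>> {"fn": "step_arm", "kwargs": {"motion": [{"fingers": 0,"translation": [35,0,0],"twist": 0},{"fingers": 0,"translation": [70,0,0],"twist": 0},{"fingers": 0,"translation": [105,0,0],"twist": 0},{"fingers": 0,"translation": [140,0,0],"twist": 0},{"fingers": 0,"translation": [175,0,0],"twist": 0}]}}

```text
time_s: 39.3
tool_pos: [0.4458, 0.3063, 0.2874]
orientation: [-0.001, 0.688, 0.726, -0.002]
ft_force: [0.4, -0.6, 0.0]
gripper_width: 0.003
finger_force: 0.0
```

>>> {"fn": "step_arm", "kwargs": {"motion": [{"fingers": 0,"translation": [25,0,0],"twist": 0},{"fingers": 0,"translation": [45,0,0],"twist": 0},{"fingers": 0,"translation": [60,0,0],"twist": 0},{"fingers": 0,"translation": [60,0,0],"twist": 0},{"fingers": 0,"translation": [60,0,0],"twist": 0}]}}

```text
time_s: 39.72
tool_pos: [0.4432, 0.3649, 0.2883]
orientation: [-0.0, 0.687, 0.726, -0.002]
ft_force: [-0.4, 0.3, -0.4]
gripper_width: 0.004
finger_force: 0.0
```

```bash
python3 - <<'E'
from h import *
to()
a=snap("top","t17");b=snap("side","s17")
c=np.hstack([cv2.resize(a[150:300,150:350],(480,360),interpolation=cv2.INTER_CUBIC),cv2.resize(b[180:330,220:350],(312,360),interpolation=cv2.INTER_CUBIC)])
cv2.imwrite("pics/c17.png",cv2.cvtColor(c,cv2.COLOR_RGB2BGR))
E
```

```text
pos [0.4432 0.3649 0.2883] shift [0. 0. 0.] ty_yaw 0.0547 tz [-0.003 -0.002 -1.   ] F [-0.4  0.3 -0.4] t 39.72 j6 0.54 w 0.3
```

View pics/c17.png

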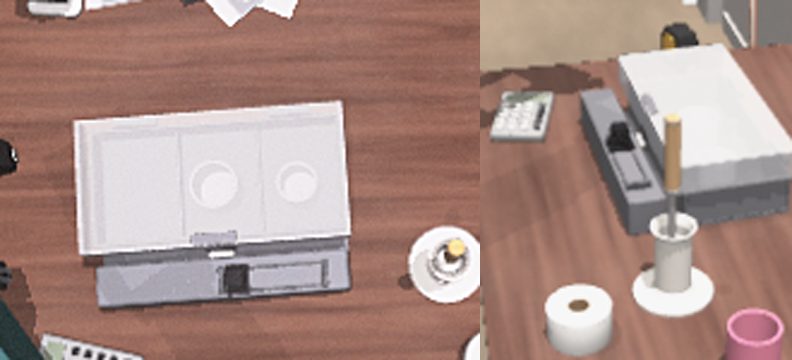

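The cover is shut, the knob is at the left end of its slot at crop (236,278), both pots are upright in their bays, and the brush is upright in its stand. I am handing in.

```bash
python3 -c "
from station import r
print(r.job_done())"
```

```text
the job is handed in; nothing more can be done
None
```

The job is done and handed in at about 40 s: both pots present (small, then mid) were brushed, the brush is back upright in its stand, the pots stand upright in the case bays, the cover snapped shut, and the lock is at its end stop.

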